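# Lay the door sample on its back against the stop

## Robot

A 7-joint arm with a two-finger parallel gripper is mounted at the origin on the work surface. World frame = base frame: x ahead of the robot, y to its left, z up, the work surface at z = 0. Lengths are in mm, angles in rad, forces in N, time in s.
With the tool pointing down it reaches from about 425 to 875 mm from the base axis. Payload 9.9 kg.
Tool frame: the origin (TCP) lies on the front face of the gripper's body, between the roots of the fingers; the fingertips stand ahead of it and the grasp point (between the pads) lies 54 mm ahead of it (robot.finger_overhang is the z of the fingertips in the tool frame, in mm); z points along the fingers, y is the direction in which the jaws open and shut (so a half turn about z gives the same grasp; the last joint's range is limited). The gripper opens to 85 mm and grips with 20 to 120 N. Pads are 22 mm wide; open, the fingers measure 114 mm over their backs; the gripper's body (76 mm by 85 mm) begins 54 mm behind the grasp point. The pads swing forward as they close: fully open they stand 13 mm farther back than shut.
Start: joints at [1.149, 0.576, 0.025, 1.437, -0.015, 1.129, -0.057], TCP at [223.708, -636.856, 303.889] pointing down, gripper open.
Joint ranges: [-2.76, 2.76], [-0.34, 2.15], [-1.52, 1.57], [0.19, 2.46], [-1.09, 4.23], [0.17, 1.99], [-2.82, 2.82]. Speed limits (rad/s): [2.22, 2.22, 3.01, 3.01, 3.14, 3.14, 3.14].

## Interface

Orientations are given as a rotation vector (axis times angle).
In Python, from rig import robot gives the robot as it stands. The module is installed in compiled form; this text tells all that it offers.
- The arm moves only by the tool apply_moves, never from a script. Its argument "steps" is one flat list of numbers, 7 for each row, row after row: the turn, a rotation vector about the tool's x, y, z in rad, then the shift along the tool's x, y, z in mm, then the gripper command: -1 is fully open, 1 is shut, values between are in proportion. A call has 1 to 20 rows; each row is the pose to reach, as a shift and turn from the pose measured when the call began, along the tool's axes at that moment; what a row does not reach only later rows make up. A row lasts 1/10 s, in which the tool goes at most 50 mm and 8.59 degrees, less where a joint would pass 70% of its speed; a pose out of reach is approached as far as the arm can. A call with a gripper value outside its range is refused whole. The fingers move at their own pace and stop on an object; "squeeze" is the grip in N (left out, the last holds). Time passes only in rows, so rows that repeat a pose let the fingers close. It gives the time, the measured TCP pose, the force and the opening at its end, in the units of the state.
- robot.sense(): the state, without advancing time (a new reading comes with each control period).
- robot.get_image(name): name is "scene" or "top" or "wrist"; returns a dict with "img" (420x560x3 uint8, red, green, blue), "K" (3x3 intrinsics, pixels), "camera_from_world" (4x4, takes a point from world to camera coordinates). Camera axes: x right, y up, looking along -z (the intrinsics and any distortion apply to the point x, -y, -z); pixel columns grow to the right and rows downward; lengths in mm; the calibration is good to about 2 mm. The wrist camera is an equidistant fisheye: a pixel r from the principal point sees the ray r / f radians off the axis. A picture is of the moment at which its call begins. There is no depth.
- robot.job_done(): hands the job in, once; it reports no verdict.
The state is a dict: "t": time; "qpos": joint angles; "qvel": joint speeds; "joint_efforts": joint torques, N m; "tool_pos": TCP position; "eef_rot": TCP orientation; "contact_force": force on the tool from outside, world axes, zero at the start; "moment": the same for the moment, N m; "grip_width": finger opening in mm.
Only numpy, scipy, OpenCV 4.12 (cv2) and the standard library are available. Lean on these libraries where they do the work, as an engineer would, in place of code of your own. Each camera call takes 0.05 s, during which the arm holds its last target.

## Task

On the fitting board a white door sample, a short length of door with a brass knob, stands on end with its knob facing the dark wooden stop. With the fingertips only, never gripping it or lifting it off the board, tip it over away from the stop onto its back so that the knob points straight up, easing it down all the way so that it does not drop, and slide it along the mat until its bottom end sits flush against the stop. Leave the padlock, the oil bottle and the screwdriver alone.

Things in the scene. Friction and masses are not known exactly. Their poses are not given: they have to be found in the camera images.
- door_block: loose door sample: white wooden block 44 (x) by 100 (y) by 150 mm (z, height), 0.4-0.6 kg. Origin: centre of its bottom end. z runs up its height; +x is its plain back, the face to lie on; the knob is on the -x face. Centre of mass about 79 mm up and 12 mm to the knob side of the middle: it topples past about 23 degrees. It starts upright, knob to the stop, its -x face 20-50 mm (middle) from the stop
- knob_end (a point): centre of the fixed brass knob's outer end, 64 mm out from the block's -x face; its axis is 92 mm above the bottom end, centred in y. Going out: rose 52 mm across, 6 thick; neck 26 mm across to 22 mm out; widening to a round head 48-50 mm across from 32 to 52 mm out, then 40 at the end. 33 mm of free face lies above the head. Axes as the block's
- heel (a point): middle of the block's back bottom edge (+x, z = 0), the edge it tips over; it stays on the board when the block is tipped and drawn
- board: the fixed fitting board on the bench: brown wood 300 (x) by 400 (y) by 18 mm, origin under its centre on the bench top, covered from the stop on by a 4 mm grippy black rubber mat (friction about 0.85-1.15) whose top is at z = 22 mm. Along its -x edge, the one nearer the robot, is screwed a dark wooden stop 30 mm deep, 400 mm long, 20 mm high above the mat
- stop_face (a point): middle of the stop's working face, at its foot on the mat's top; x points away from the stop square to its face and over the board, y along the stop
- padlock: loose brass padlock with a steel shackle, 26 by 52 by 79 mm, standing on the bench beside the board; origin under its centre; to be left alone
- oil_bottle: loose white plastic oil bottle with a red cap, 44 mm across, 110 mm tall, standing on the bench beside the board; origin under its centre; to be left alone
- screwdriver: loose screwdriver about 190 mm long lying on the board near its +y edge, along the board's x; to be left alone
Not all that is in view belongs to the job. What is meant by the door_block is not orange or red, and is the smaller of those in its own colour.

How it is judged:
By the outcome, as a careful person would: the job done as asked, in the order asked, and still so for the second after the job is handed in, with the robot touching nothing.
It also fails if it takes over 61 s, if anything falls off the work surface, if the arm or the gripper's body presses on something with over 40 N, if the wrist force passes 120 N, or if a joint passes its speed limit or range.

## Working session

There is one attempt and no reset: what is moved stays moved. The work goes in short steps, Python scripts to look and compute and a tool call to move; the robot and the scene stay as the last step left them, time stands still between calls to the robot, and variables do not carry over. Pictures are saved under pics/ and viewed, and the job is handed in when it is done.

Besides the shell and the picture viewer there is one more tool, called after "Emit:" by a JSON object that holds its "method" and its "body", one argument or row to a line. apply_moves: Moves the arm, as the interface text tells. Its arguments: {"type":"object","properties":{"steps":{"type":"array"},"squeeze":{"type":"number"}},"required":["steps"]}

```bash
mkdir -p pics
cat > h.py <<'E'
import numpy as np, cv2
from rig import robot
from scipy.spatial.transform import Rotation as R
def save(n,out):
    d=robot.get_image(n); cv2.imwrite('pics/'+out,d['img'][:,:,::-1]); return d
E
python3 - <<'E'
from h import *
for n in ['scene','top','wrist']:
    d=save(n,n+'0.png'); np.savez(n+'0.npz',**d); print(n,d['K'].round(1).tolist(),d['camera_from_world'].round(3).tolist(),d.keys())
print(robot.sense(),robot.finger_overhang)
E
```

```text
scene [[525.1, 0.0, 277.3], [0.0, 525.1, 208.1], [0.0, 0.0, 1.0]] [[-0.426, 0.905, 0.014, 274.354], [-0.648, -0.316, 0.693, 303.051], [0.631, 0.286, 0.721, -1619.356], [0.0, 0.0, 0.0, 1.0]] dict_keys(['img', 'K', 'camera_from_world'])
top [[409.1, 0.0, 279.5], [0.0, 409.1, 209.0], [0.0, 0.0, 1.0]] [[-0.004, -1.0, -0.02, -7.133], [0.996, -0.005, 0.089, -582.216], [-0.089, -0.019, 0.996, -1180.647], [0.0, 0.0, 0.0, 1.0]] dict_keys(['img', 'K', 'camera_from_world'])
wrist [[325.2, 0.0, 276.4], [0.0, 325.2, 208.2], [0.0, 0.0, 1.0]] [[0.33, -0.944, -0.002, -673.422], [0.902, 0.316, -0.296, 37.472], [0.28, 0.096, 0.955, -379.589], [0.0, 0.0, 0.0, 1.0]] dict_keys(['img', 'K', 'camera_from_world'])
{'t': 0.15, 'qpos': array([ 1.14922632,  0.57633916,  0.02484827,  1.4376946 , -0.01499418,
        1.12902221, -0.05649143]), 'qvel': array([ 4.19046312e-06, -2.06329823e-03,  1.67973301e-04, -2.65083034e-03,
       -4.39468173e-04, -1.94620795e-03, -1.25410184e-03]), 'joint_efforts': array([ 1.19802891e-03, -7.66272426e+01,  2.25208551e+00, -2.86184067e+01,
        1.55389222e-02,  9.80391924e-03,  4.90052560e-05]), 'tool_pos': array([ 223.61507645, -636.61985523,  303.24772103]), 'eef_rot': array([-3.09565476e+00, -5.27908545e-01,  4.39452655e-04]), 'contact_force': array([-0.59691124, -0.01688344,  0.10244581]), 'moment': array([ 0.01281217, -0.02702199,  0.03076208]), 'grip_width': 85.501146716597} 72.6
```

View pics/scene0.png

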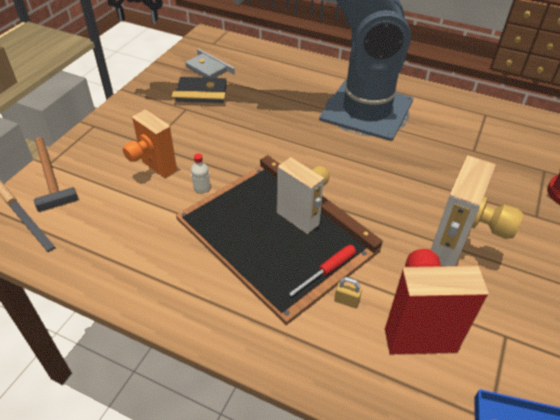

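View pics/top0.png

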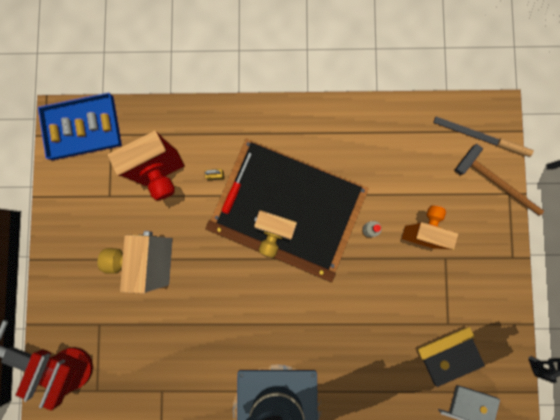

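View pics/wrist0.png

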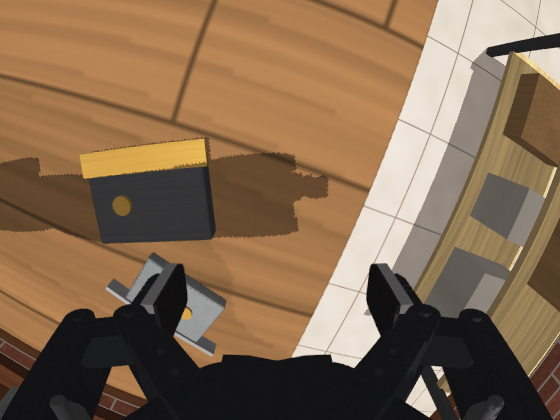

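The door sample is the white block on the board: its top is near (275,224) in the top view and the knob is at (268,245). The stop runs from (210,228) to (333,278). The padlock is at (214,175), the oil bottle at (373,229) and the screwdriver at (237,185). I'll measure these next.

```bash
cat >> h.py <<'E'
def ray(d,uv):
    K=d['K'];T=d['camera_from_world'];u,v=uv
    p=np.array([(u-K[0,2])/K[0,0],(v-K[1,2])/K[1,1]]); c=np.array([p[0],-p[1],-1.])
    Rm=T[:3,:3]; return -Rm.T@T[:3,3], Rm.T@c
def onz(d,uv,z):
    o,r=ray(d,uv); return o+r*(z-o[2])/r[2]
def proj(d,P):
    T=d['camera_from_world'];K=d['K'];c=T[:3,:3]@P+T[:3,3]
    return np.array([K[0,0]*c[0]/-c[2]+K[0,2],K[1,1]*-c[1]/-c[2]+K[1,2]])
E
python3 - <<'E'
from h import *
d=dict(np.load('top0.npz')); s=dict(np.load('scene0.npz'))
im=d['img']; cr=im[130:290,195:395]; cv2.imwrite('pics/topc.png',cv2.resize(cr[:,:,::-1],(800,640),interpolation=cv2.INTER_CUBIC)[:600])
cr=s['img'][140:330,165:395]; cv2.imwrite('pics/scc.png',cv2.resize(cr[:,:,::-1],None,fx=3.1,fy=3.1,interpolation=cv2.INTER_CUBIC))
# mat mask
g=im.max(2)<45; g=g.astype(np.uint8); m=np.zeros_like(g); m[130:290,195:395]=g[130:290,195:395]
cs,_=cv2.findContours(m,0,2); c=max(cs,key=cv2.contourArea); r=cv2.approxPolyDP(cv2.convexHull(c),5,True)[:,0]
for p in r: print('mat',p,onz(d,p+0.,22).round(1))
# block top: light tan within crop
hsv=cv2.cvtColor(im,cv2.COLOR_RGB2HSV); print(hsv[224,275],hsv[216,262],hsv[270,320],hsv[245,268],im[224,275])
m2=np.zeros_like(g); roi=im[205:245,250:300].astype(int); m2[205:245,250:300]=((roi[:,:,0]>175)&(roi[:,:,2]>105))
cs,_=cv2.findContours(m2,0,2); c=max(cs,key=cv2.contourArea); rr=cv2.minAreaRect(c); b=cv2.boxPoints(rr); print(rr)
for p in b: print('top',p,onz(d,p,172).round(1))
print('ctr',onz(d,rr[0],172))
E
```

```text
mat [251 144] [779.2  75.3  22. ]
mat [360 188] [ 643.7 -248.2   22. ]
mat [327 268] [ 409.2 -147.4   22. ]
mat [218 222] [545.  172.5  22. ]
[ 16 138 220] [ 16 138 220] [ 20 177 138] [ 21 185 209] [220 164 101]
((266.45001220703125, 228.15000915527344), (22.452173233032227, 2.5298221111297607), 18.434946060180664)
top [255.40002 225.8    ] [526.   49.9 172. ]
top [256.2     223.40001] [532.2  47.8 172. ]
top [277.5     230.50002] [513.6  -7.2 172. ]
top [276.7     232.90001] [507.4  -5.1 172. ]
ctr [519.76638319  21.33307297 172.        ]
```

View pics/topc.png

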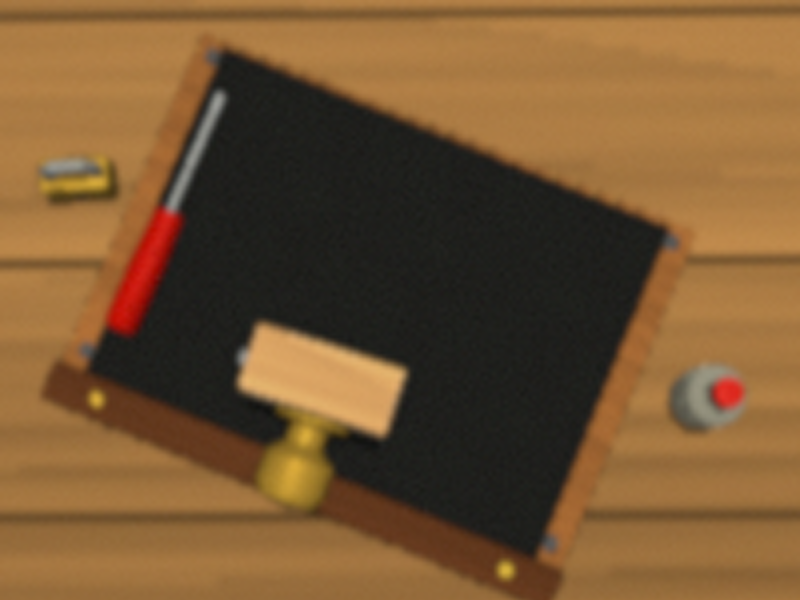

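View pics/scc.png

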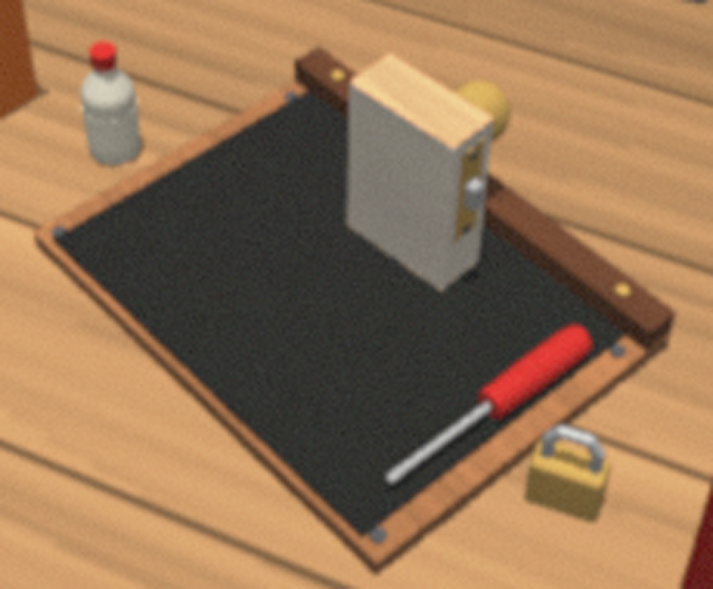

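Run:
```python
from h import *
d=dict(np.load('top0.npz')); s=dict(np.load('scene0.npz'))
im=d['img']; print('camtop',ray(d,(0,0))[0], 'camscene',ray(s,(0,0))[0])
def up(im,x0,y0,x1,y1,f=8): return cv2.resize(im[y0:y1,x0:x1],None,fx=f,fy=f,interpolation=cv2.INTER_CUBIC)
x0,y0=245,200
u=up(im,x0,y0,305,250); h=cv2.cvtColor(u,cv2.COLOR_RGB2HSV)
m=((h[:,:,2]>140)&(h[:,:,1]<165)).astype(np.uint8); m=cv2.morphologyEx(m,cv2.MORPH_OPEN,np.ones((25,25)))
cs,_=cv2.findContours(m,0,2); c=max(cs,key=cv2.contourArea); rr=cv2.minAreaRect(c); b=(cv2.boxPoints(rr)+.5)/8-.5+[x0,y0]
W=[onz(d,p,172)[:2] for p in b]; 
for p,w in zip(b,W): print('top',p.round(1),w.round(1))
print('sides',[np.linalg.norm(W[i]-W[i-1]).round(1) for i in range(4)])
C=np.mean(W,0); e=W[1]-W[0]; e2=W[2]-W[1]; L=e if np.linalg.norm(e)>np.linalg.norm(e2) else e2
L=L/np.linalg.norm(L); 
if L[1]<0:L=-L
print('top centre',C,'y axis deg',np.degrees(np.arctan2(-L[0],L[1])))
# stop: mat edges - dark-region lower boundary
def lineband(thr_lo):
    pts=[]
    for uu in list(range(226,252,2))+list(range(290,325,2)):
        col=im[:,uu].astype(int).max(1); v0=int(224+(uu-218)*0.42)
        seg=col[v0-8:v0+14]; 
        k=np.argmax(seg>thr_lo); t=(thr_lo-seg[k-1])/(seg[k]-seg[k-1]); pts.append((uu,v0-8+k-1+t))
    return np.array(pts,float)
p=lineband(55); W=np.array([onz(d,q,22)[:2] for q in p]);W2=np.array([onz(d,q,42)[:2] for q in p])
for w in (W,W2):
    vx,vy,ax,ay=cv2.fitLine(w.astype(np.float32),cv2.DIST_HUBER,0,.01,.01).ravel()
    if vy<0: vx,vy=-vx,-vy
    n=np.array([vy,-vx]); print('stop yaw',np.degrees(np.arctan2(-vx,vy)),'n.p',n@[ax,ay],'res',np.abs((w-[ax,ay])@n).round(1).max(), 'block top dist',n@(C-[ax,ay]))
print(im[255:275,300].tolist())
```

```text
camtop [ 474.76253291  -33.04812746 1227.38005484] camscene [1335.72508724  311.19474919  953.11074955]
top [252.5 227.2] [522.3  57.5]
top [258.1 209.6] [568.1  43. ]
top [296.4 221.7] [536.  -55.9]
top [290.7 239.4] [490.6 -41.2]
sides [np.float64(103.6), np.float64(48.0), np.float64(104.0), np.float64(47.8)]
top centre [529.24124482   0.84252305] y axis deg -17.935000386227962
stop yaw -22.8311 n.p 433.0112 res 0.4 block top dist 54.438501912905345
stop yaw -22.831093 n.p 433.29956 res 0.4 block top dist 54.15016353421305
[[28, 29, 26], [32, 29, 27], [47, 32, 23], [73, 43, 25], [90, 51, 26], [98, 56, 29], [98, 56, 30], [96, 56, 28], [97, 56, 29], [99, 57, 31], [102, 58, 31], [102, 58, 31], [103, 59, 31], [111, 68, 38], [128, 85, 46], [150, 106, 58], [159, 114, 63], [159, 114, 61], [155, 111, 60], [150, 106, 58]]
```

Run:
```python
from h import *
w=dict(np.load('wrist0.npz')); T=w['camera_from_world']; c=-T[:3,:3].T@T[:3,3]
s=robot.sense(); Rt=R.from_rotvec(s['eef_rot']).as_matrix()
print('cam in tool',Rt.T@(c-s['tool_pos'])); print(Rt.round(3))
# independent check: scene view of block top corners (z=172) by hand from crop /3.1 + (165,140)
sc=dict(np.load('scene0.npz'))
for p in [(391,52),(493,122),(458,152),(349,84)]:
    q=np.array(p)/3.1+[165,140]; print('scene top',onz(sc,q,172).round(1))
for p in [(346,226),(442,290),(480,262)]:
    q=np.array(p)/3.1+[165,140]; print('scene foot',onz(sc,q,22).round(1))
C=np.array([529.2,.8]);a=np.radians(-17.9);xb=np.array([np.cos(a),np.sin(a)])
# knob from top image
d=dict(np.load('top0.npz')); print('knob end px pred',proj(d,np.array([*(C-86*xb),114])), 'knob head ctr',proj(d,np.array([*(C-64*xb),114])))
print('knob head seen',onz(d,np.array([295,474])/4+[195,130],114), C-64*xb)
```

```text
cam in tool [ 75.56798     -0.72302608 -69.37886905]
[[ 0.943  0.331 -0.   ]
 [ 0.331 -0.943  0.001]
 [-0.    -0.001 -1.   ]]
scene top [490.6 -39.9 172. ]
scene top [527.8  55.6 172. ]
scene top [566.8  45.1 172. ]
scene top [536.2 -52.5 172. ]
scene foot [535.3 -53.1  22. ]
scene foot [563.8  40.9  22. ]
scene foot [524.5  56.1  22. ]
knob end px pred [265.39975944 255.82133525] knob head ctr [267.88668662 248.0434418 ]
knob head seen [467.05744998  18.130311   114.        ] [468.29795815  20.47082354]
```

```bash
cat >> h.py <<'E'
C=np.array([529.4,1.2]); YAW=np.radians(-17.9)
def frame(yaw):
    return np.array([np.cos(yaw),np.sin(yaw),0]),np.array([-np.sin(yaw),np.cos(yaw),0])
def toolR(beta,yaw=YAW):
    # tool x toward -xb at beta=0; tip dir = (sin b)xb - cos b z
    x,y=frame(yaw); z=np.array([0,0,1.])
    tz=np.sin(beta)*x-np.cos(beta)*z; ty=y; tx=np.cross(ty,tz)
    return np.stack([tx,ty,tz],1)
def rel(Rt,p,s=None):
    s=s or robot.sense(); R0=R.from_rotvec(s['eef_rot']).as_matrix()
    return R.from_matrix(R0.T@Rt).as_rotvec().round(4), (R0.T@(p-s['tool_pos'])).round(1)
E
python3 - <<'E'
from h import *
x,y=frame(YAW); Rt=toolR(0); print(Rt.round(3))
p=np.array([*C,0])-x*(22+26)+np.array([0,0,290.]); print(p,rel(Rt,p))
E
```

```text
[[-0.952  0.307  0.   ]
 [ 0.307  0.952 -0.   ]
 [-0.     0.    -1.   ]]
[483.72346861  15.95311765 290.        ] (array([-6.0000e-04, -1.6000e-03, -2.4914e+00]), array([ 461.7, -529.5,   13.9]))
```

Emit:
{"method": "apply_moves", "body": {
  "steps": [0,0,-1.25,231,-265,7,1,0,0,-1.25,231,-265,7,1,0,0,-1.25,231,-265,7,1,0,0,-1.25,231,-265,7,1,0,0,-1.25,231,-265,7,1,0,0,-1.25,231,-265,7,1,0,0,-1.25,231,-265,7,1,0,0,-2.49,461.7,-529.5,13.9,1,0,0,-2.49,461.7,-529.5,13.9,1,0,0,-2.49,461.7,-529.5,13.9,1,0,0,-2.49,461.7,-529.5,13.9,1,0,0,-2.49,461.7,-529.5,13.9,1,0,0,-2.49,461.7,-529.5,13.9,1,0,0,-2.49,461.7,-529.5,13.9,1,0,0,-2.49,461.7,-529.5,13.9,1,0,0,-2.49,461.7,-529.5,13.9,1,0,0,-2.49,461.7,-529.5,13.9,1,0,0,-2.49,461.7,-529.5,13.9,1,0,0,-2.49,461.7,-529.5,13.9,1,0,0,-2.49,461.7,-529.5,13.9,1],
  "squeeze": 20
}}

```text
t: 2.15
tool_pos: [483.7, 15.8, 290.0]
eef_rot: [-0.495, -3.102, -0.001]
contact_force: [0.0, -0.4, 0.5]
grip_width: -0.3
```

Run:
```python
from h import *
s=robot.sense(); print(s['t'],s['qpos'].round(2),s['tool_pos'].round(1),s['grip_width'],robot.finger_overhang,s['contact_force'].round(2))
d=save('scene','s1.png'); save('wrist','w1.png')
x,y=frame(YAW); p=np.array([*C,0])-x*48+np.array([0,0,290.]); print(rel(toolR(0),p))
im=cv2.resize(d['img'][100:290,190:420],None,fx=3.1,fy=3.1,interpolation=cv2.INTER_CUBIC); cv2.imwrite('pics/s1c.png',im[:,:,::-1])
```

```text
2.15 [ 0.43  0.38 -0.77  1.93  0.32  0.96  0.77] [483.7  15.8 290. ] -0.3289839694868672 72.6 [ 0.05 -0.44  0.45]
(array([ 0.0009, -0.0006, -0.0029]), array([0. , 0.1, 0. ]))
```

View pics/s1c.png

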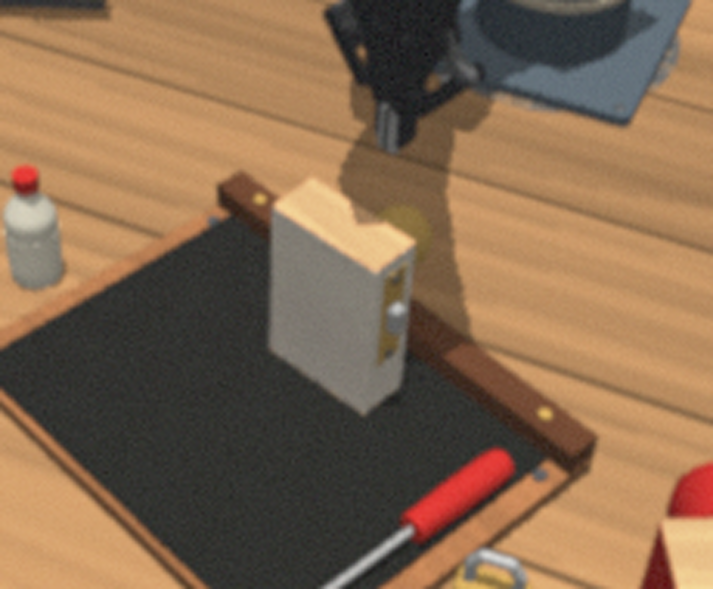

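View pics/w1.png

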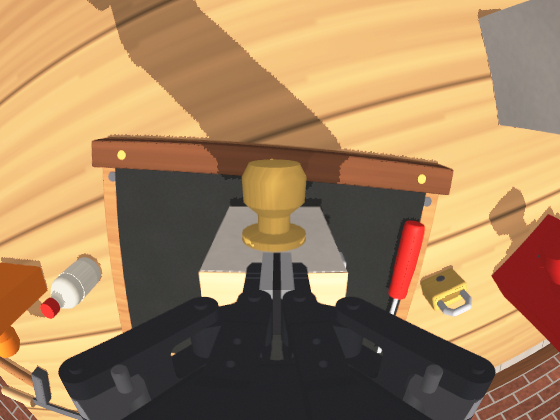

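The wrist view shows the knob centred on the fingers, with its head at column 274 and the fingertips at column 277. The block is undisturbed. I'll lower the fingertips to the free face above the knob and approach it.

Emit:
{"method": "apply_moves", "body": {
  "steps": [0,0,0,0,0,36,1,0,0,0,0,0,72,1,0,0,0,0,0,72,1,0,0,0,-4,0,72,1,0,0,0,-8,0,72,1,0,0,0,-11,0,72,1,0,0,0,-11,0,72,1]
}}

```text
t: 2.95
tool_pos: [495.2, 12.4, 219.1]
eef_rot: [0.494, 3.101, 0.002]
contact_force: [-0.9, 0.5, 0.2]
grip_width: 0.0
```

Run:
```python
from h import *
s=robot.sense(); print(s['t'],s['tool_pos'].round(1),s['contact_force'].round(2))
d=save('scene','s2.png'); save('wrist','w2.png')
im=cv2.resize(d['img'][100:290,190:420],None,fx=3.1,fy=3.1,interpolation=cv2.INTER_CUBIC); cv2.imwrite('pics/s2c.png',im[:,:,::-1])
```

```text
2.95 [495.2  12.4 219.1] [-0.86  0.51  0.2 ]
```

View pics/s2c.png

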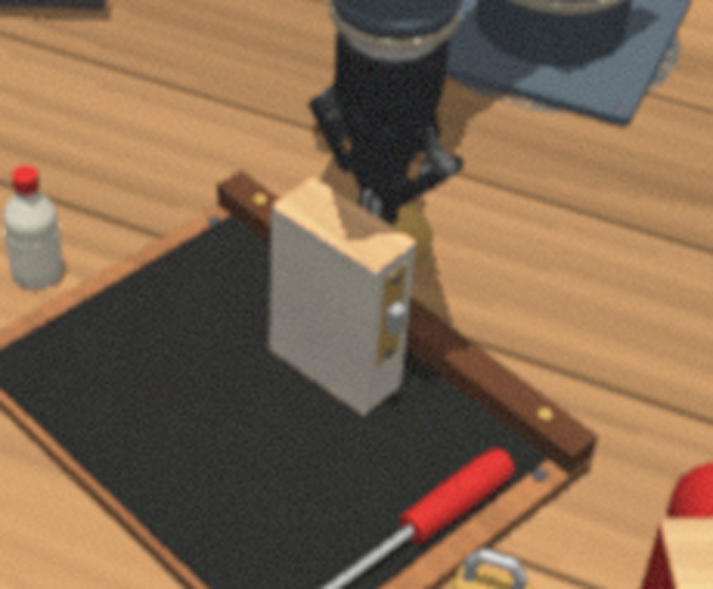

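View pics/w2.png

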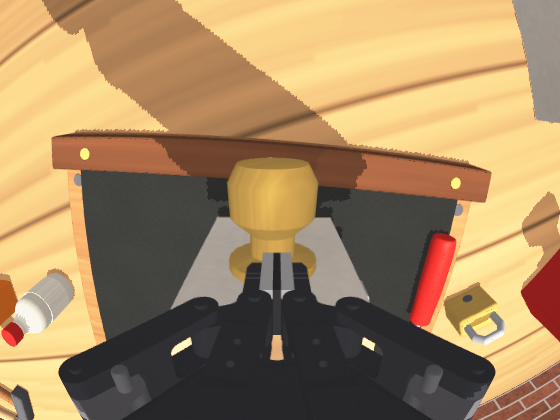

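```bash
cat > plan.py <<'E'
from h import *
V=np.array([(64,112),(52,116.5),(32,116.5),(22,105),(6,105),(6,118),(0,118),(0,150)],float)
P=np.concatenate([np.linspace(a,b,60) for a,b in zip(V[:-1],V[1:])])
HX=(C@frame(YAW)[0][:2])+22; HY=C@frame(YAW)[1][:2]
def tip(th,be,slop=1.5,w=22.,zlift=0):
    """block-frame (o,z) of tip centre; also contact points"""
    # world 2D (X,Z): o=(-cos th, sin th), z=(sin th, cos th)
    oW=np.array([-np.cos(th),np.sin(th)]); zW=np.array([np.sin(th),np.cos(th)])
    dW=np.array([np.sin(be),-np.cos(be)]); uW=np.array([np.cos(be),np.sin(be)])
    d=np.array([oW@dW,zW@dW]); u=np.array([oW@uW,zW@uW])
    D=P@d;U=P@u
    best=None
    for t in np.linspace(D.min(),D.max(),800):
        ins=np.where(D>=t)[0]
        if len(ins)==0: break
        i,j=ins[0],ins[-1]
        if i==0 or j==len(P)-1: continue
        L=np.argmax(U[:i]); Rr=j+1+np.argmin(U[j+1:]); g=U[Rr]-U[L]
        if g<w+slop: break
        best=(t,U[L],U[Rr],P[L],P[Rr])
    if best is None: return None
    t,ul,ur,pl,pr=best; c=(ul+ur)/2
    q=c*u+t*d   # tip centre, block
    return q,pl,pr,ur-ul
def world(q,th,hx=HX):
    # X from heel
    return np.array([hx+(q[0]+44)*-np.cos(th)+q[1]*np.sin(th), 22+(q[0]+44)*np.sin(th)+q[1]*np.cos(th)])
def tcp(q,th,be,hx=HX,ov=72.6):
    X,Z=world(q,th,hx); x,y=frame(YAW)
    p=x*X+y*HY+np.array([0,0,Z]); Rt=toolR(be); return p-ov*Rt[:,2],Rt
E
python3 - <<'E'
from plan import *
for k in (0,-35):
  for D in range(0,91,10):
    th=np.radians(D); be=np.radians(k*D/90)
    r=tip(th,be)
    if r is None: print(D,None); continue
    q,pl,pr,g=r; p,_=tcp(q,th,be); print(D,round(k*D/90),'tip',q.round(1),'L',pl.round(),'R',pr.round(),'gap',round(g,1),'tcp',p.round(1),'Xloc',world(q,th).round(1)-[HX,22])
E
```

```text
0 None
10 0 tip [ 14.4 115.5] L [ 29. 113.] R [  0. 119.] gap 29.5 tcp [514.7   6.  218.5] Xloc [-37.50524947 123.9       ]
20 0 tip [ 12.6 113.4] L [ 25. 109.] R [  0. 119.] gap 27.2 tcp [536.7  -1.1 220.5] Xloc [-14.40524947 125.9       ]
30 0 tip [ 11.  111.7] L [ 22. 105.] R [  0. 119.] gap 25.9 tcp [558.1  -8.1 218.8] Xloc [  8.19475053 124.2       ]
40 0 tip [  9.  112.5] L [ 18. 105.] R [  0. 120.] gap 23.7 tcp [580.5 -15.3 214.9] Xloc [ 31.69475053 120.3       ]
50 0 tip [  7.4 114.1] L [ 15. 105.] R [  0. 123.] gap 23.9 tcp [602.  -22.3 207.3] Xloc [ 54.29475053 112.7       ]
60 0 tip [  5.7 115.2] L [ 12. 105.] R [  0. 126.] gap 23.7 tcp [621.6 -28.6 195.2] Xloc [ 74.89475053 100.6       ]
70 0 tip [  3.9 118.8] L [ 32. 116.] R [  0. 130.] gap 23.6 tcp [641.  -34.8 180.2] Xloc [95.29475053 85.6       ]
80 0 tip [  2.4 125.7] L [ 32. 116.] R [  0. 140.] gap 28.4 tcp [660.5 -41.1 162.1] Xloc [115.69475053  67.5       ]
90 None
0 None
10 -4 tip [ 17.7 114.6] L [ 29. 114.] R [  6. 116.] gap 23.6 tcp [516.1   5.5 218. ] Xloc [-40.90524947 123.6       ]
20 -8 tip [ 14. 115.] L [ 
[... 220 characters left out ...]
[ 11.9 112.6] L [ 24. 107.] R [  0. 119.] gap 26.5 tcp [597.  -20.6 214.2] Xloc [ 29.59475053 122.2       ]
50 -19 tip [ 10.9 111.6] L [ 22. 105.] R [  0. 119.] gap 25.9 tcp [621.1 -28.4 204.3] Xloc [ 50.19475053 113.8       ]
60 -23 tip [  9.5 112. ] L [ 19. 105.] R [  0. 119.] gap 23.7 tcp [644.5 -36.  190.9] Xloc [ 70.19475053 102.3       ]
70 -27 tip [  8.4 113. ] L [ 17. 105.] R [  0. 121.] gap 23.6 tcp [665.9 -42.9 174.4] Xloc [88.19475053 87.9       ]
80 -31 tip [  7.6 113.8] L [ 15. 105.] R [  0. 123.] gap 23.7 tcp [684.1 -48.8 154.7] Xloc [103.09475053  70.5       ]
90 -35 tip [  6.5 114.7] L [ 13. 105.] R [  0. 125.] gap 23.6 tcp [699.1 -53.6 132. ] Xloc [114.69475053  50.5       ]
```

```bash
cat >> plan.py <<'E'
TH=[0,20,40,60,75,90]; LO=[29,28,26.5,25,22,21]; LZ=[114,112.6,110.8,109.3,107.2,109.2]
def pose(D,dz=0.5,hx=HX,k=35/90):
    th=np.radians(D); be=-np.radians(k*D); L=np.array([np.interp(D,TH,LO),np.interp(D,TH,LZ)+dz])
    ph=np.pi/2-th-be; q=L+11*np.array([-np.sin(ph),np.cos(ph)])
    return tcp(q,th,be,hx)
def rows(Ds,**k):
    s=robot.sense(); out=[]
    for D in Ds:
        p,Rt=pose(D,**k); r,t=rel(Rt,p,s); out.append((D,r.round(3).tolist(),t.round(1).tolist()))
    for o in out: print(*o)
E
python3 - <<'E'
from plan import *
s=robot.sense(); x,y=frame(YAW); p=s['tool_pos']
print('o now',HX-44-p@x,'y',p@y-HY,'tipz',p[2]-72.6-22)
rows([0])
E
```

```text
o now 14.779177553166676 y 0.0012897482725691134 tipz 124.01799523466383
0 [0.001, 0.0, -0.003] [3.2, -0.0, 9.5]
```

Emit:
{"method": "apply_moves", "body": {
  "steps": [0,0,0,4,0,0,1,0,0,0,4,0,4,1,0,0,0,4,0,8,1,0,0,0,4,0,9.5,1,0,0,0,4,0,9.5,1]
}}

```text
t: 3.55
tool_pos: [490.5, 13.8, 208.7]
eef_rot: [-0.494, -3.102, -0.001]
contact_force: [-0.6, -0.1, 1.1]
grip_width: -0.0
```

Run:
```python
from plan import *
s=robot.sense(); print(s['t'],s['tool_pos'].round(1),s['contact_force'].round(2))
d=save('wrist','w3.png');cv2.imwrite('pics/w3c.png',cv2.resize(d['img'][140:330,170:390],None,fx=3.1,fy=3.1,interpolation=cv2.INTER_CUBIC)[:,:,::-1])
rows([0,1,2,3,4,5,6,7,8,9,10])
```

```text
3.55 [490.5  13.8 208.7] [-0.58 -0.11  1.06]
0 [0.001, -0.0, -0.003] [-0.8, -0.0, -0.2]
1 [0.001, 0.007, -0.003] [-3.4, -0.0, -1.3]
2 [0.001, 0.013, -0.003] [-6.0, 0.0, -2.4]
3 [0.001, 0.02, -0.003] [-8.6, 0.0, -3.4]
4 [0.001, 0.027, -0.003] [-11.2, 0.0, -4.4]
5 [0.001, 0.034, -0.003] [-13.8, 0.0, -5.4]
6 [0.001, 0.04, -0.003] [-16.4, 0.0, -6.3]
7 [0.001, 0.047, -0.003] [-19.1, 0.1, -7.1]
8 [0.001, 0.054, -0.003] [-21.7, 0.1, -7.9]
9 [0.001, 0.061, -0.003] [-24.4, 0.1, -8.7]
10 [0.001, 0.068, -0.003] [-27.1, 0.1, -9.5]
```

View pics/w3c.png

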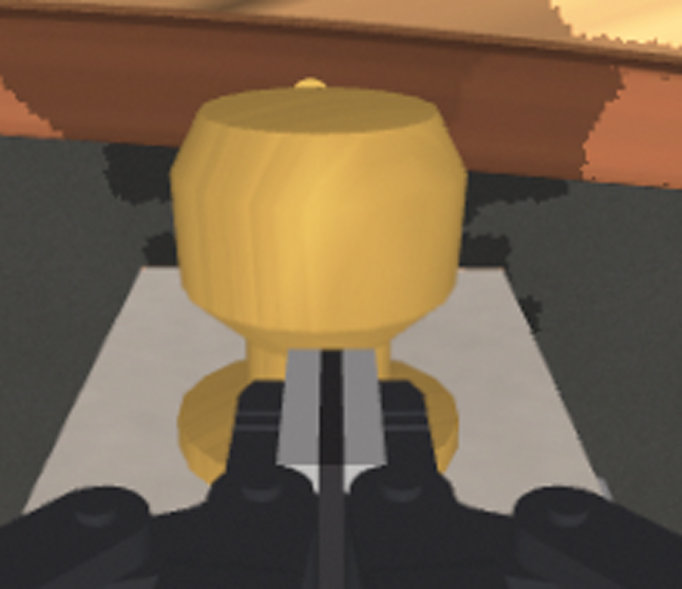

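The fingertips sit in the notch between the rose and the head, centred on the knob. Now I'll push gently to about 10°.

Emit:
{"method": "apply_moves", "body": {
  "steps": [0,0,0,-0.8,0,-0.2,1,0,0.007,0,-3.4,0,-1.3,1,0,0.013,0,-6,0,-2.4,1,0,0.02,0,-8.6,0,-3.4,1,0,0.027,0,-11.2,0,-4.4,1,0,0.034,0,-13.8,0,-5.4,1,0,0.04,0,-16.4,0,-6.3,1,0,0.047,0,-19.1,0,-7.1,1,0,0.054,0,-21.7,0,-7.9,1,0,0.061,0,-24.4,0,-8.7,1,0,0.068,0,-27.1,0,-9.5,1,0,0.068,0,-27.1,0,-9.5,1]
}}

```text
t: 4.8
tool_pos: [516.8, 5.2, 218.4]
eef_rot: [-0.484, -3.036, -0.018]
contact_force: [-1.0, 0.4, -0.1]
grip_width: 0.0
```

```bash
cat >> h.py <<'E'
def look(tag):
    d=save('wrist',f'w{tag}.png'); s=save('scene',f's{tag}.png')
    a=cv2.resize(d['img'][140:330,150:410],(400,292)); b=cv2.resize(s['img'][100:300,190:440],(365,292),interpolation=cv2.INTER_CUBIC)
    cv2.imwrite(f'pics/c{tag}.png',np.hstack([a,b])[:,:,::-1])
    q=robot.sense(); print(q['t'],q['tool_pos'].round(1),'F',q['contact_force'].round(2),q['qpos'].round(2))
E
python3 - <<'E'
from plan import *
look(4)
E
```

```text
4.9 [516.3   5.4 218.3] F [-0.96 -0.75  0.37] [ 0.39  0.54 -0.72  1.9   0.39  0.91  0.74]
```

View pics/c4.png

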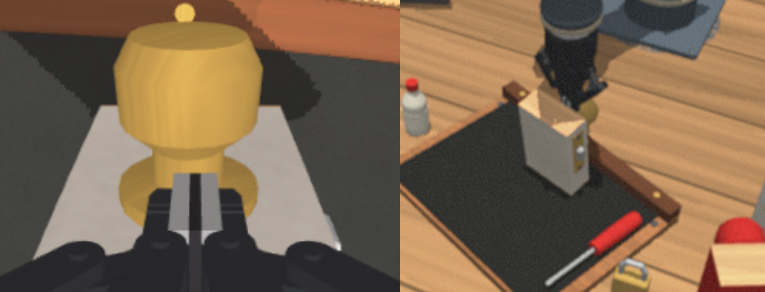

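```bash
cat >> plan.py <<'E'
def wray(d,uv):
    K=d['K'];T=d['camera_from_world']; a=np.array([uv[0]-K[0,2],uv[1]-K[1,2]])/K[0,0]; r=np.hypot(*a)
    c=np.array([np.sin(r)*a[0]/r,-np.sin(r)*a[1]/r,-np.cos(r)]); Rm=T[:3,:3]; return -Rm.T@T[:3,3],Rm.T@c
def kn(d,uv):
    o,r=wray(d,uv); x,y=frame(YAW); l=(HY-o@y)/(r@y) if abs(r@y)>.3 else None
    return o,r
def theta(d,uv,o_=64,z_=92):
    """tilt for which block point (o_,z_) projects nearest to the pixel row"""
    o,r=wray(d,uv); x,y=frame(YAW); best=[]
    for D in np.arange(0,95,.25):
        X,Z=world(np.array([o_,z_]),np.radians(D)); P_=x*X+y*HY+np.array([0,0,Z]); v=P_-o; v/=np.linalg.norm(v)
        best.append((np.degrees(np.arccos(min(1,v@r))),D))
    return min(best)
E
python3 - <<'E'
from plan import *
d=robot.get_image('wrist')
print(theta(d,(272.2,163.2)))
im=d['img']; cv2.imwrite('pics/w5.png',im[:,:,::-1])
cv2.imwrite('pics/w5c.png',cv2.resize(im[140:330,150:410],None,fx=3,fy=3,interpolation=cv2.INTER_CUBIC)[:,:,::-1])
E
```

```text
(np.float64(0.4591288942783801), np.float64(9.5))
```

View pics/w5c.png

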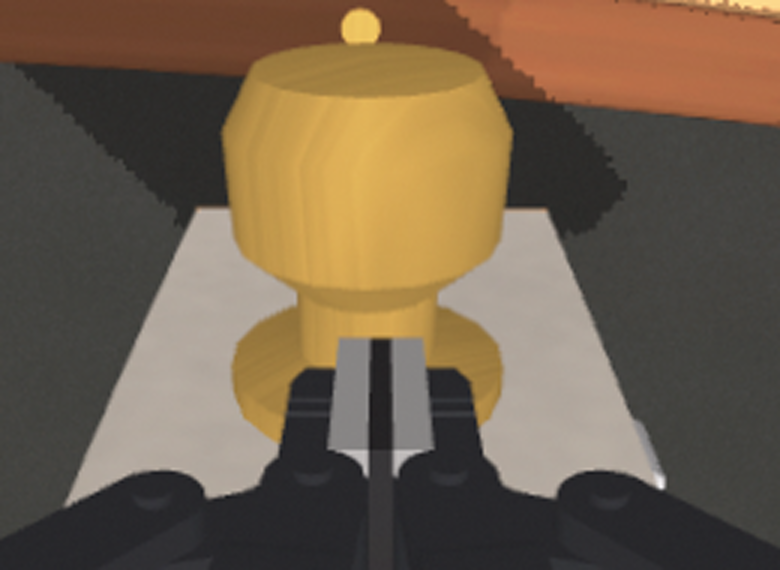

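Run:
```python
from plan import *
d=robot.get_image('wrist'); s=robot.sense(); Rt=R.from_rotvec(s['eef_rot']).as_matrix()
for uv in [(276.7,253.3),(263,253.3),(291,253.3),(276.7,289.5),(247.5,263),(306,263)]:
    o,r=wray(d,uv); o=Rt.T@(o-s['tool_pos']); r=Rt.T@r; l=(72.6-o[2])/r[2]; print(uv,(o+l*r).round(1))
```

```text
(276.7, 253.3) [ 9.1  0.7 72.6]
(263, 253.3) [ 9.1 -5.9 72.6]
(291, 253.3) [ 9.   7.6 72.6]
(276.7, 289.5) [-11.4   0.7  72.6]
(247.5, 263) [  3.8 -13.6  72.6]
(306, 263) [ 3.7 15.  72.6]
```

Run:
```python
from plan import *
rows(range(11,31),dz=-0.7)
```

```text
11 [0.001, 0.006, -0.003] [-2.7, 0.1, 0.3]
12 [0.001, 0.013, -0.003] [-5.3, 0.1, -0.5]
13 [0.001, 0.02, -0.003] [-8.0, 0.1, -1.3]
14 [0.001, 0.027, -0.003] [-10.7, 0.1, -2.1]
15 [0.001, 0.034, -0.003] [-13.4, 0.1, -2.8]
16 [0.001, 0.04, -0.003] [-16.1, 0.1, -3.5]
17 [0.001, 0.047, -0.003] [-18.8, 0.1, -4.1]
18 [0.001, 0.054, -0.003] [-21.5, 0.1, -4.7]
19 [0.001, 0.061, -0.003] [-24.2, 0.1, -5.2]
20 [0.001, 0.067, -0.003] [-26.9, 0.2, -5.7]
21 [0.001, 0.074, -0.003] [-29.7, 0.2, -6.2]
22 [0.001, 0.081, -0.003] [-32.5, 0.2, -6.6]
23 [0.001, 0.088, -0.003] [-35.3, 0.2, -6.9]
24 [0.001, 0.095, -0.003] [-38.0, 0.2, -7.2]
25 [0.001, 0.101, -0.003] [-40.8, 0.2, -7.4]
26 [0.001, 0.108, -0.003] [-43.6, 0.2, -7.7]
27 [0.001, 0.115, -0.003] [-46.4, 0.2, -7.8]
28 [0.001, 0.122, -0.003] [-49.2, 0.2, -7.9]
29 [0.001, 0.128, -0.003] [-52.0, 0.2, -8.0]
30 [0.001, 0.135, -0.003] [-54.8, 0.2, -8.0]
```

Emit:
{"method": "apply_moves", "body": {
  "steps": [0,0.006,0,-2.7,0,0.3,1,0,0.013,0,-5.3,0,-0.5,1,0,0.02,0,-8,0,-1.3,1,0,0.027,0,-10.7,0,-2.1,1,0,0.034,0,-13.4,0,-2.8,1,0,0.04,0,-16.1,0,-3.5,1,0,0.047,0,-18.8,0,-4.1,1,0,0.054,0,-21.5,0,-4.7,1,0,0.061,0,-24.2,0,-5.2,1,0,0.067,0,-26.9,0,-5.7,1,0,0.067,0,-26.9,0,-5.7,1]
}}

```text
t: 6.1
tool_pos: [542.5, -3.2, 222.0]
eef_rot: [-0.473, -2.97, -0.034]
contact_force: [-0.3, 0.7, 1.1]
grip_width: -0.1
```

Run:
```python
from plan import *
look(6)
im=cv2.imread('pics/w6.png'); cv2.imwrite('pics/w6c.png',cv2.resize(im[140:330,150:410],None,fx=3,fy=3,interpolation=cv2.INTER_CUBIC))
```

```text
6.2 [542.  -3. 222.] F [ 0.1  -0.07  1.23] [ 0.4   0.6  -0.72  1.79  0.36  1.03  0.8 ]
```

View pics/w6c.png

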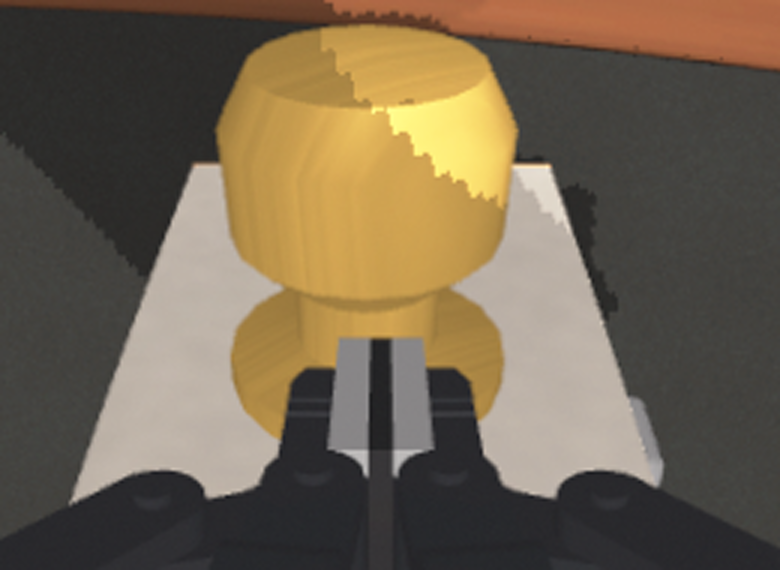

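Run:
```python
from plan import *
d=robot.get_image('wrist')
print(theta(d,(272.3,162)))
for D in (18,20,22):
  T=d['camera_from_world'];x,y=frame(YAW)
  for n,q in dict(end=(64,92),headtop=(32,116.5),bl=(0,0),hf=(42,117)).items():
    X,Z=world(np.array(q),np.radians(D)); c=T[:3,:3]@(x*X+y*HY+np.array([0,0,Z]))+T[:3,3]; a=np.array([c[0],-c[1]]); r=np.arctan2(np.hypot(*a),-c[2]); print(D,n,(a/np.hypot(*a)*r*325.2+[276.4,208.2]).round(1))
rows(range(20,36),dz=-0.7)
```

```text
(np.float64(0.4725362438814258), np.float64(19.5))
18 end [274.9 155. ]
18 headtop [275.2 238.4]
18 bl [275.6 194.4]
18 hf [275.1 220.1]
20 end [274.9 163.9]
20 headtop [275.3 249. ]
20 bl [275.6 195.3]
20 hf [275.2 231.5]
22 end [275.  173.2]
22 headtop [275.3 259.5]
22 bl [275.6 196.1]
22 hf [275.2 242.9]
20 [0.001, 0.0, -0.003] [-0.2, 0.1, -0.2]
21 [0.001, 0.007, -0.003] [-2.9, 0.2, -0.8]
22 [0.001, 0.014, -0.003] [-5.6, 0.2, -1.4]
23 [0.001, 0.02, -0.003] [-8.4, 0.2, -1.9]
24 [0.001, 0.027, -0.003] [-11.1, 0.2, -2.4]
25 [0.001, 0.034, -0.003] [-13.9, 0.2, -2.8]
26 [0.001, 0.041, -0.003] [-16.7, 0.2, -3.2]
27 [0.001, 0.048, -0.003] [-19.4, 0.2, -3.6]
28 [0.001, 0.054, -0.003] [-22.2, 0.2, -3.9]
29 [0.001, 0.061, -0.003] [-25.0, 0.2, -4.1]
30 [0.001, 0.068, -0.003] [-27.8, 0.2, -4.4]
31 [0.001, 0.075, -0.003] [-30.6, 0.2, -4.5]
32 [0.001, 0.082, -0.003] [-33.4, 0.2, -4.7]
33 [0.001, 0.088, -0.003] [-36.1, 0.3, -4.8]
34 [0.001, 0.095, -0.003] [-38.9, 0.3, -4.8]
35 [0.001, 0.102, -0.003] [-41.7, 0.3, -4.8]
```

Emit:
{"method": "apply_moves", "body": {
  "steps": [0,0.007,0,-2.9,0,-0.5,1,0,0.014,0,-5.6,0,-0.9,1,0,0.017,0,-7,0,-1.1,1,0,0.02,0,-8.4,0,-1.4,1,0,0.024,0,-9.7,0,-1.6,1,0,0.027,0,-11.1,0,-1.9,1,0,0.03,0,-12.5,0,-2.1,1,0,0.034,0,-13.9,0,-2.3,1,0,0.037,0,-15.3,0,-2.5,1,0,0.041,0,-16.7,0,-2.7,1,0,0.041,0,-16.7,0,-2.7,1]
}}

```text
t: 7.35
tool_pos: [558.2, -8.3, 222.4]
eef_rot: [-0.466, -2.93, -0.043]
contact_force: [-0.6, 0.6, 0.8]
grip_width: -0.0
```

Run:
```python
from plan import *
look(7)
im=cv2.imread('pics/w7.png'); cv2.imwrite('pics/w7c.png',cv2.resize(im[140:330,150:410],None,fx=3,fy=3,interpolation=cv2.INTER_CUBIC))
```

```text
7.45 [558.   -8.2 222.4] F [ 0.69  0.32 -0.95] [ 0.4   0.64 -0.72  1.72  0.35  1.1   0.83]
```

View pics/w7c.png

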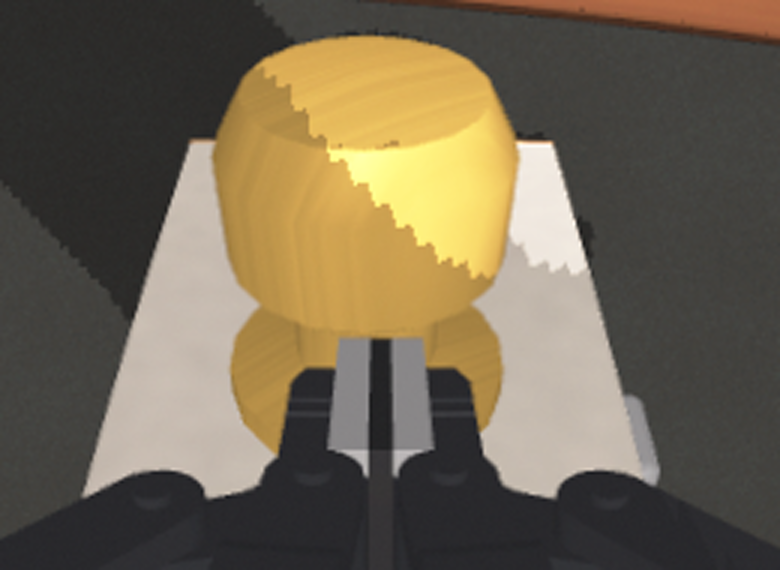

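Run:
```python
from plan import *
d=robot.get_image('wrist')
print(theta(d,(272.3,170.7)), robot.sense()['contact_force'])
rows(range(26,47),dz=0)
```

```text
(np.float64(0.48464307714162613), np.float64(27.5)) [-0.18735279 -0.51319314  0.14536332]
26 [0.001, -0.0, -0.003] [-0.2, 0.2, -1.2]
27 [0.001, 0.007, -0.003] [-2.9, 0.2, -1.7]
28 [0.001, 0.013, -0.003] [-5.7, 0.2, -2.1]
29 [0.001, 0.02, -0.003] [-8.5, 0.2, -2.5]
30 [0.001, 0.027, -0.003] [-11.3, 0.2, -2.8]
31 [0.001, 0.034, -0.003] [-14.1, 0.2, -3.1]
32 [0.001, 0.041, -0.003] [-16.9, 0.2, -3.3]
33 [0.001, 0.047, -0.003] [-19.7, 0.2, -3.5]
34 [0.001, 0.054, -0.003] [-22.4, 0.3, -3.7]
35 [0.001, 0.061, -0.003] [-25.2, 0.3, -3.8]
36 [0.001, 0.068, -0.003] [-28.0, 0.3, -3.9]
37 [0.001, 0.074, -0.003] [-30.8, 0.3, -3.9]
38 [0.001, 0.081, -0.003] [-33.6, 0.3, -3.9]
39 [0.001, 0.088, -0.003] [-36.4, 0.3, -3.8]
40 [0.001, 0.095, -0.003] [-39.2, 0.3, -3.7]
41 [0.001, 0.102, -0.003] [-42.0, 0.3, -3.5]
42 [0.001, 0.108, -0.003] [-44.8, 0.3, -3.4]
43 [0.002, 0.115, -0.003] [-47.6, 0.3, -3.1]
44 [0.002, 0.122, -0.002] [-50.4, 0.3, -2.9]
45 [0.002, 0.129, -0.002] [-53.2, 0.3, -2.5]
46 [0.002, 0.136, -0.002] [-56.0, 0.3, -2.2]
```

The block is past balance at about 27.5° and is held by the fingertip behind the knob head. I'll continue lowering it.

Emit:
{"method": "apply_moves", "body": {
  "steps": [0,0.007,0,-2.9,0,-0.8,1,0,0.013,0,-5.7,0,-1.4,1,0,0.02,0,-8.5,0,-1.9,1,0,0.027,0,-11.3,0,-2.3,1,0,0.034,0,-14.1,0,-2.7,1,0,0.041,0,-16.9,0,-3.0,1,0,0.047,0,-19.7,0,-3.2,1,0,0.054,0,-22.4,0,-3.4,1,0,0.061,0,-25.2,0,-3.6,1,0,0.068,0,-28,0,-3.7,1,0,0.074,0,-30.8,0,-3.8,1,0,0.081,0,-33.6,0,-3.8,1,0,0.088,0,-36.4,0,-3.8,1,0,0.095,0,-39.2,0,-3.7,1,0,0.102,0,-42,0,-3.5,1,0,0.108,0,-44.8,0,-3.4,1,0,0.108,0,-44.8,0,-3.4,1]
}}

```text
t: 9.2
tool_pos: [600.8, -22.3, 217.7]
eef_rot: [-0.449, -2.824, -0.066]
contact_force: [0.6, 0.3, -0.0]
grip_width: -0.0
```

Run:
```python
from plan import *
look(8)
im=cv2.imread('pics/w8.png'); cv2.imwrite('pics/w8c.png',cv2.resize(im[140:330,150:410],None,fx=3,fy=3,interpolation=cv2.INTER_CUBIC))
```

```text
9.3 [600.4 -22.  217.8] F [ 0.7  -0.35 -0.11] [ 0.39  0.75 -0.7   1.53  0.32  1.28  0.89]
```

View pics/w8c.png

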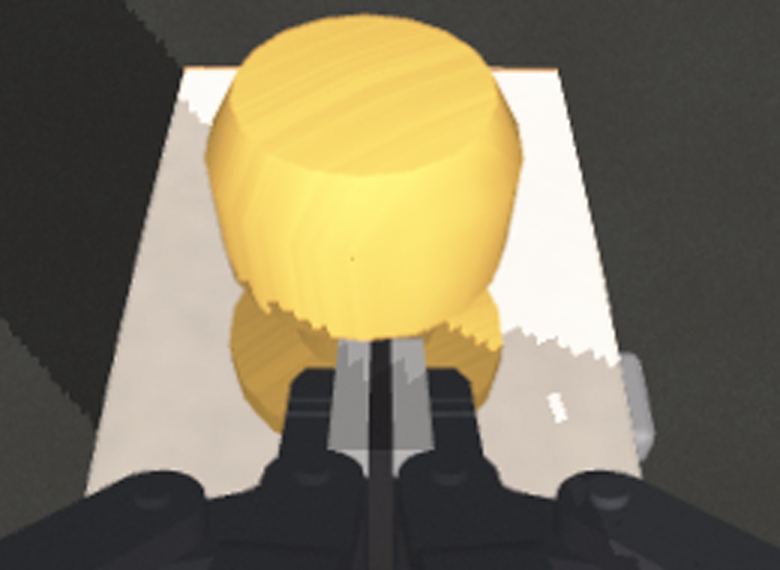

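View pics/c8.png

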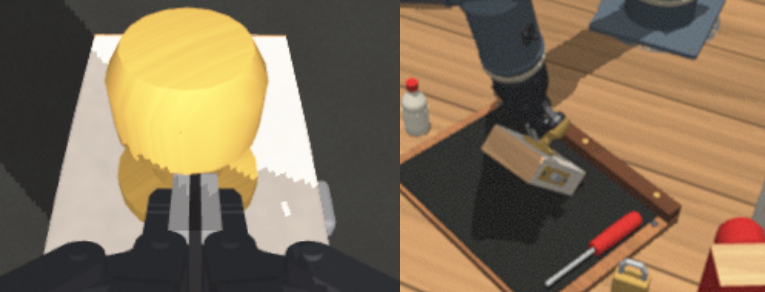

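Run:
```python
from plan import *
d=robot.get_image('wrist')
print(theta(d,(271,171.7)))
rows(range(42,62),dz=0)
```

```text
(np.float64(0.722052756856653), np.float64(43.75))
42 [0.002, 0.0, -0.002] [-0.1, 0.3, -0.0]
43 [0.002, 0.007, -0.002] [-2.9, 0.3, -0.1]
44 [0.002, 0.014, -0.002] [-5.7, 0.3, -0.1]
45 [0.002, 0.021, -0.002] [-8.5, 0.3, -0.1]
46 [0.002, 0.028, -0.002] [-11.3, 0.3, -0.1]
47 [0.002, 0.034, -0.002] [-14.1, 0.3, 0.0]
48 [0.002, 0.041, -0.002] [-16.9, 0.3, 0.2]
49 [0.002, 0.048, -0.002] [-19.7, 0.3, 0.4]
50 [0.002, 0.055, -0.002] [-22.5, 0.3, 0.6]
51 [0.002, 0.061, -0.002] [-25.3, 0.4, 0.9]
52 [0.002, 0.068, -0.002] [-28.1, 0.4, 1.2]
53 [0.002, 0.075, -0.002] [-30.8, 0.4, 1.6]
54 [0.002, 0.082, -0.002] [-33.6, 0.4, 2.0]
55 [0.002, 0.089, -0.002] [-36.3, 0.4, 2.4]
56 [0.002, 0.095, -0.002] [-39.1, 0.4, 2.9]
57 [0.002, 0.102, -0.002] [-41.8, 0.4, 3.5]
58 [0.002, 0.109, -0.002] [-44.5, 0.4, 4.1]
59 [0.002, 0.116, -0.002] [-47.2, 0.4, 4.7]
60 [0.002, 0.122, -0.002] [-49.9, 0.4, 5.4]
61 [0.002, 0.129, -0.002] [-52.7, 0.4, 6.2]
```

Emit:
{"method": "apply_moves", "body": {
  "steps": [0,0.007,0,-2.9,0,-0.1,1,0,0.014,0,-5.7,0,-0.1,1,0,0.021,0,-8.5,0,-0.1,1,0,0.028,0,-11.3,0,-0.1,1,0,0.034,0,-14.1,0,0,1,0,0.041,0,-16.9,0,0.2,1,0,0.048,0,-19.7,0,0.4,1,0,0.055,0,-22.5,0,0.6,1,0,0.061,0,-25.3,0,0.9,1,0,0.068,0,-28.1,0,1.2,1,0,0.075,0,-30.8,0,1.6,1,0,0.082,0,-33.6,0,2,1,0,0.089,0,-36.3,0,2.4,1,0,0.095,0,-39.1,0,2.9,1,0,0.102,0,-41.8,0,3.5,1,0,0.109,0,-44.5,0,4.1,1,0,0.116,0,-47.2,0,4.7,1,0,0.122,0,-49.9,0,5.4,1,0,0.122,0,-49.9,0,5.4,1]
}}

```text
t: 11.25
tool_pos: [644.6, -36.5, 198.2]
eef_rot: [-0.43, -2.704, -0.09]
contact_force: [2.3, -1.2, 0.5]
grip_width: -0.1
```

Run:
```python
from plan import *
look(9)
im=cv2.imread('pics/w9.png'); cv2.imwrite('pics/w9c.png',cv2.resize(im[140:330,150:410],None,fx=3,fy=3,interpolation=cv2.INTER_CUBIC))
rows(range(60,80),dz=0)
```

```text
11.35 [644.3 -36.3 198.5] F [ 1.51 -0.47 -1.07] [ 0.36  0.88 -0.68  1.31  0.31  1.47  0.95]
60 [0.002, 0.0, -0.002] [-0.0, 0.4, -0.2]
61 [0.002, 0.007, -0.002] [-2.8, 0.4, 0.3]
62 [0.002, 0.014, -0.002] [-5.6, 0.4, 0.8]
63 [0.002, 0.021, -0.002] [-8.4, 0.4, 1.4]
64 [0.002, 0.027, -0.002] [-11.2, 0.4, 2.1]
65 [0.002, 0.034, -0.002] [-14.0, 0.4, 2.8]
66 [0.002, 0.041, -0.002] [-16.7, 0.4, 3.5]
67 [0.002, 0.048, -0.002] [-19.4, 0.4, 4.2]
68 [0.002, 0.054, -0.002] [-22.1, 0.4, 5.1]
69 [0.002, 0.061, -0.002] [-24.8, 0.4, 5.9]
70 [0.002, 0.068, -0.002] [-27.5, 0.4, 6.8]
71 [0.002, 0.075, -0.002] [-30.2, 0.4, 7.7]
72 [0.002, 0.082, -0.002] [-32.8, 0.4, 8.7]
73 [0.002, 0.088, -0.002] [-35.4, 0.4, 9.7]
74 [0.002, 0.095, -0.002] [-38.0, 0.4, 10.8]
75 [0.002, 0.102, -0.002] [-40.6, 0.4, 11.9]
76 [0.002, 0.109, -0.002] [-43.3, 0.4, 12.8]
77 [0.002, 0.116, -0.002] [-45.9, 0.4, 13.7]
78 [0.002, 0.122, -0.002] [-48.6, 0.4, 14.7]
79 [0.002, 0.129, -0.002] [-51.2, 0.4, 15.7]
```

View pics/w9c.png

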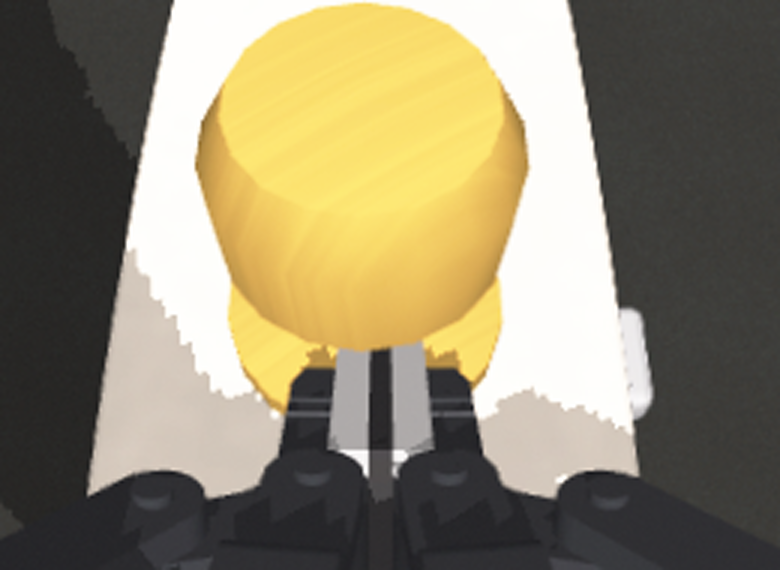

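View pics/c9.png

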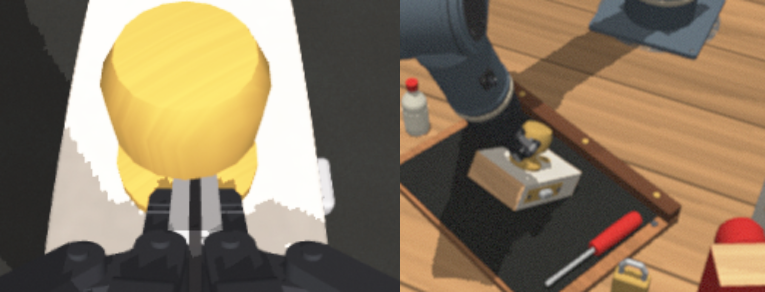

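Run:
```python
from plan import *
d=robot.get_image('wrist')
print(theta(d,(270.4,175.5)))
```

```text
(np.float64(0.8495838571629106), np.float64(61.5))
```

Emit:
{"method": "apply_moves", "body": {
  "steps": [0,0.007,0,-2.8,0,0.3,1,0,0.014,0,-5.6,0,0.8,1,0,0.021,0,-8.4,0,1.4,1,0,0.027,0,-11.2,0,2.1,1,0,0.034,0,-14,0,2.8,1,0,0.041,0,-16.7,0,3.5,1,0,0.048,0,-19.4,0,4.2,1,0,0.054,0,-22.1,0,5.1,1,0,0.061,0,-24.8,0,5.9,1,0,0.068,0,-27.5,0,6.8,1,0,0.075,0,-30.2,0,7.7,1,0,0.082,0,-32.8,0,8.7,1,0,0.088,0,-35.4,0,9.7,1,0,0.095,0,-38,0,10.8,1,0,0.102,0,-40.6,0,11.9,1,0,0.102,0,-40.6,0,11.9,1]
}}

```text
t: 13.0
tool_pos: [675.4, -46.5, 171.0]
eef_rot: [-0.413, -2.603, -0.109]
contact_force: [2.9, -0.8, 0.2]
grip_width: 0.4
```

Run:
```python
from plan import *
look(10)
im=cv2.imread('pics/w10.png'); cv2.imwrite('pics/w10c.png',cv2.resize(im[120:330,150:410],None,fx=2.8,fy=2.8,interpolation=cv2.INTER_CUBIC))
```

```text
13.1 [675.1 -46.3 171.4] F [ 2.51 -1.16 -0.34] [ 0.33  1.   -0.66  1.14  0.3   1.61  0.99]
```

View pics/w10c.png

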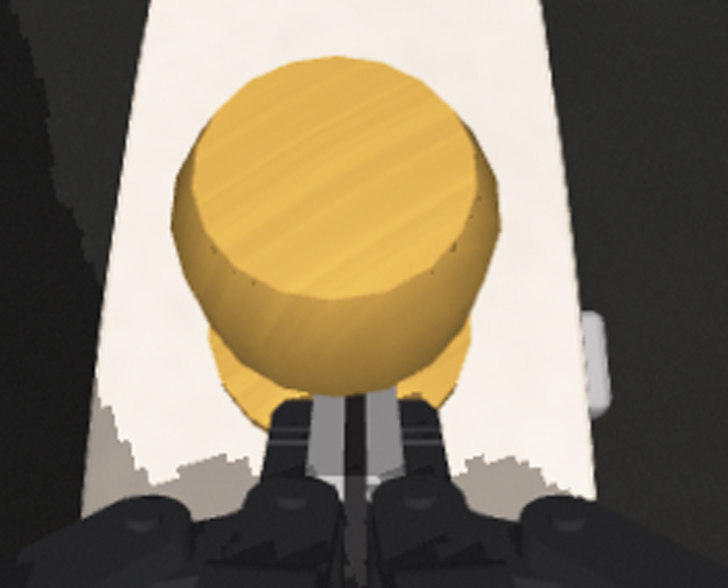

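View pics/c10.png

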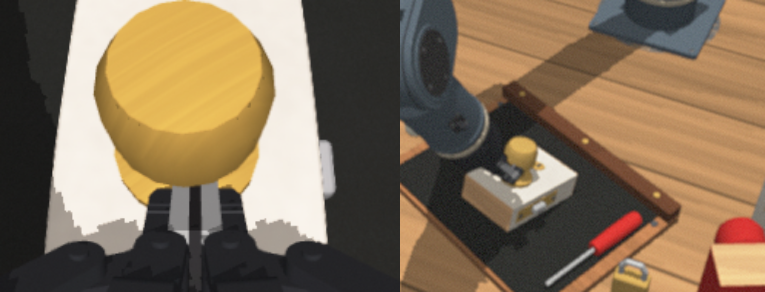

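Run:
```python
from plan import *
d=robot.get_image('wrist')
print(theta(d,(269.6,183.6)))
rows(np.arange(75,94,1),dz=0)
```

```text
(np.float64(1.0093758327005358), np.float64(76.25))
75 [0.002, -0.0, -0.002] [-0.2, 0.4, -0.1]
76 [0.002, 0.006, -0.002] [-3.0, 0.4, 0.5]
77 [0.002, 0.013, -0.002] [-5.7, 0.4, 1.1]
78 [0.002, 0.02, -0.002] [-8.5, 0.4, 1.8]
79 [0.002, 0.027, -0.002] [-11.2, 0.4, 2.5]
80 [0.002, 0.034, -0.002] [-13.9, 0.4, 3.3]
81 [0.002, 0.04, -0.002] [-16.6, 0.4, 4.1]
82 [0.002, 0.047, -0.002] [-19.3, 0.4, 5.0]
83 [0.002, 0.054, -0.002] [-22.0, 0.5, 5.9]
84 [0.002, 0.061, -0.002] [-24.7, 0.5, 6.8]
85 [0.002, 0.068, -0.002] [-27.3, 0.5, 7.8]
86 [0.002, 0.074, -0.002] [-30.0, 0.5, 8.8]
87 [0.002, 0.081, -0.002] [-32.6, 0.5, 9.9]
88 [0.002, 0.088, -0.002] [-35.2, 0.5, 11.0]
89 [0.002, 0.095, -0.002] [-37.8, 0.5, 12.2]
90 [0.002, 0.102, -0.002] [-40.3, 0.5, 13.4]
91 [0.002, 0.108, -0.002] [-42.7, 0.5, 14.7]
92 [0.002, 0.115, -0.002] [-45.1, 0.5, 16.0]
93 [0.002, 0.122, -0.002] [-47.4, 0.5, 17.3]
```

Emit:
{"method": "apply_moves", "body": {
  "steps": [0,0.006,0,-3,0,0.5,1,0,0.013,0,-5.7,0,1.1,1,0,0.02,0,-8.5,0,1.8,1,0,0.027,0,-11.2,0,2.5,1,0,0.034,0,-13.9,0,3.3,1,0,0.04,0,-16.6,0,4.1,1,0,0.044,0,-18,0,4.6,1,0,0.047,0,-19.3,0,5,1,0,0.051,0,-20.7,0,5.5,1,0,0.054,0,-22,0,5.9,1,0,0.057,0,-23.3,0,6.3,1,0,0.061,0,-24.7,0,6.8,1,0,0.061,0,-24.7,0,6.8,1]
}}

```text
t: 14.45
tool_pos: [692.5, -52.0, 153.2]
eef_rot: [-0.404, -2.544, -0.119]
contact_force: [1.1, -0.7, -2.1]
grip_width: -0.1
```

Run:
```python
from plan import *
look(11)
im=cv2.imread('pics/w11.png'); cv2.imwrite('pics/w11c.png',cv2.resize(im[120:330,150:410],None,fx=2.8,fy=2.8,interpolation=cv2.INTER_CUBIC))
im=cv2.imread('pics/s11.png'); cv2.imwrite('pics/s11c.png',cv2.resize(im[130:290,200:400],None,fx=3.7,fy=3.7,interpolation=cv2.INTER_CUBIC))
rows(np.arange(84,94,1),dz=0)
```

```text
14.55 [692.4 -51.9 153.5] F [ 0.52 -0.31 -1.39] [ 0.31  1.07 -0.65  1.02  0.29  1.7   1.02]
84 [0.002, -0.0, -0.002] [0.0, 0.4, -0.0]
85 [0.002, 0.006, -0.002] [-2.7, 0.4, 0.8]
86 [0.002, 0.013, -0.002] [-5.3, 0.4, 1.7]
87 [0.002, 0.02, -0.002] [-8.0, 0.5, 2.6]
88 [0.002, 0.027, -0.002] [-10.7, 0.5, 3.5]
89 [0.002, 0.034, -0.002] [-13.3, 0.5, 4.6]
90 [0.002, 0.04, -0.002] [-16.0, 0.5, 5.6]
91 [0.002, 0.047, -0.002] [-18.4, 0.5, 6.7]
92 [0.002, 0.054, -0.002] [-20.9, 0.5, 7.9]
93 [0.002, 0.061, -0.002] [-23.3, 0.5, 9.0]
```

View pics/w11c.png

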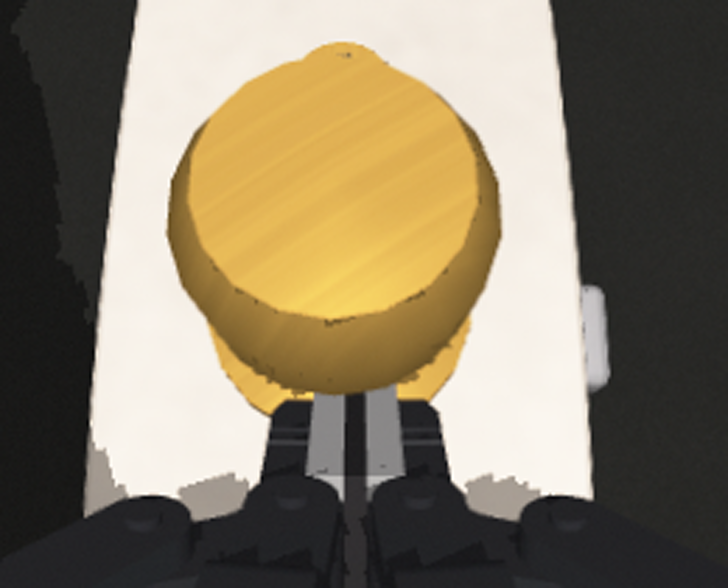

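View pics/s11c.png

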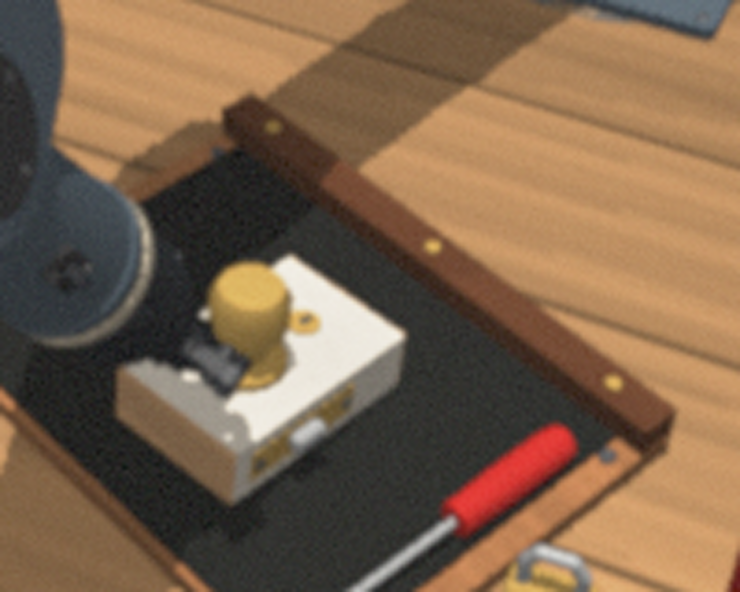

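Run:
```python
from plan import *
d=robot.get_image('wrist')
print(theta(d,(268.9,187.9)))
```

```text
(np.float64(1.1269714023617319), np.float64(85.5))
```

Tilt is 85.5°. I'll do the last few degrees slowly.

Emit:
{"method": "apply_moves", "body": {
  "steps": [0,0.003,0,-1.3,0,0.4,1,0,0.006,0,-2.7,0,0.8,1,0,0.01,0,-4,0,1.3,1,0,0.013,0,-5.3,0,1.7,1,0,0.017,0,-6.7,0,2.2,1,0,0.02,0,-8,0,2.6,1,0,0.023,0,-9.4,0,3.1,1,0,0.027,0,-10.7,0,3.5,1,0,0.03,0,-12,0,4.0,1,0,0.034,0,-13.3,0,4.6,1,0,0.037,0,-14.6,0,5.1,1,0,0.037,0,-14.6,0,5.1,1]
}}

```text
t: 15.8
tool_pos: [701.5, -54.8, 141.2]
eef_rot: [-0.398, -2.507, -0.126]
contact_force: [0.9, -1.4, -1.3]
grip_width: -0.2
```

Run:
```python
from plan import *
look(12)
im=cv2.imread('pics/s12.png'); cv2.imwrite('pics/s12c.png',cv2.resize(im[130:290,200:400],None,fx=3.7,fy=3.7,interpolation=cv2.INTER_CUBIC))
im=cv2.imread('pics/w12.png'); cv2.imwrite('pics/w12c.png',cv2.resize(im[120:330,150:410],None,fx=2.8,fy=2.8,interpolation=cv2.INTER_CUBIC))
```

```text
15.9 [701.5 -54.8 141.4] F [ 1.9  -0.94 -2.02] [ 0.3   1.11 -0.64  0.95  0.29  1.75  1.04]
```

View pics/s12c.png

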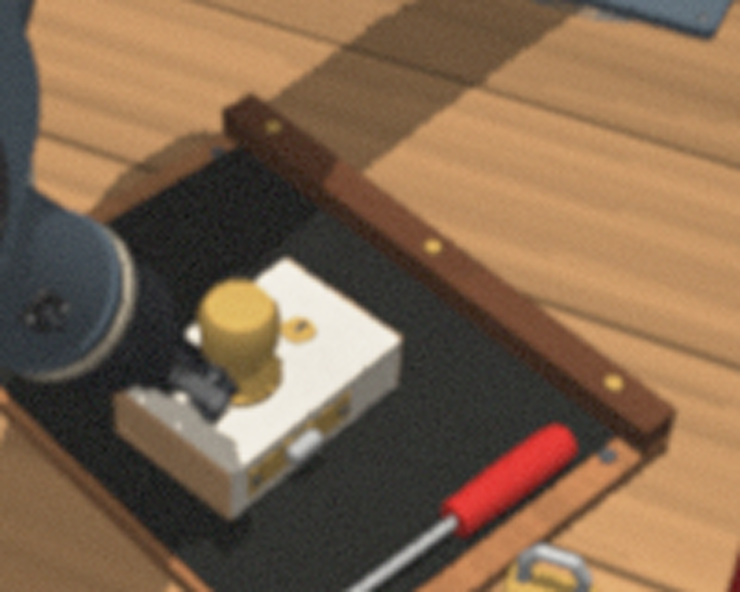

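View pics/w12c.png

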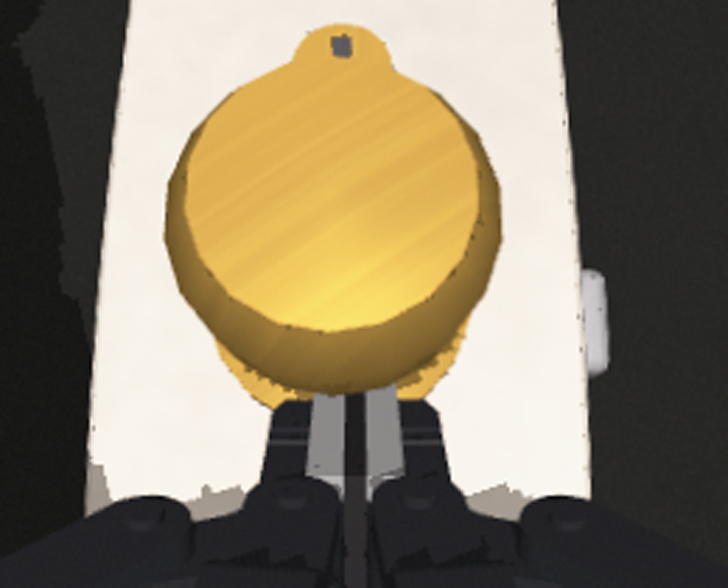

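Run:
```python
from plan import *
d=robot.get_image('wrist'); print(theta(d,(150+333/2.8,120+198/2.8)))
rows(np.arange(89,96,.5),dz=0)
```

```text
(np.float64(1.1243720708210316), np.float64(91.0))
89.0 [0.002, -0.003, -0.001] [1.2, 0.4, -0.5]
89.5 [0.002, 0.0, -0.001] [-0.1, 0.4, 0.0]
90.0 [0.002, 0.004, -0.001] [-1.5, 0.4, 0.5]
90.5 [0.002, 0.007, -0.001] [-2.7, 0.4, 1.0]
91.0 [0.002, 0.01, -0.001] [-4.0, 0.4, 1.5]
91.5 [0.002, 0.014, -0.001] [-5.2, 0.4, 2.0]
92.0 [0.002, 0.017, -0.001] [-6.5, 0.4, 2.6]
92.5 [0.002, 0.02, -0.001] [-7.7, 0.4, 3.1]
93.0 [0.002, 0.024, -0.001] [-8.9, 0.4, 3.6]
93.5 [0.002, 0.027, -0.001] [-10.2, 0.4, 4.2]
94.0 [0.002, 0.031, -0.001] [-11.4, 0.4, 4.8]
94.5 [0.002, 0.034, -0.001] [-12.6, 0.4, 5.3]
95.0 [0.002, 0.037, -0.001] [-13.8, 0.4, 5.9]
95.5 [0.002, 0.041, -0.001] [-15.0, 0.4, 6.5]
```

Emit:
{"method": "apply_moves", "body": {
  "steps": [0,0.002,0,-0.8,0,0.2,1,0,0.004,0,-1.5,0,0.5,1,0,0.005,0,-2.1,0,0.7,1,0,0.007,0,-2.7,0,1.0,1,0,0.009,0,-3.4,0,1.2,1,0,0.01,0,-4.0,0,1.5,1,0,0.01,0,-4.0,0,1.5,1]
}}

```text
t: 16.65
tool_pos: [703.7, -55.5, 137.7]
eef_rot: [-0.396, -2.498, -0.127]
contact_force: [-0.4, 0.3, -0.4]
grip_width: 0.2
```

Run:
```python
from plan import *
look(13)
im=cv2.imread('pics/s13.png'); cv2.imwrite('pics/s13c.png',cv2.resize(im[130:290,200:400],None,fx=3.7,fy=3.7,interpolation=cv2.INTER_CUBIC))
im=cv2.imread('pics/w13.png'); cv2.imwrite('pics/w13c.png',cv2.resize(im[120:330,150:410],None,fx=2.8,fy=2.8,interpolation=cv2.INTER_CUBIC))
```

```text
16.75 [703.8 -55.5 137.9] F [ 0.61  0.79 -0.29] [ 0.29  1.13 -0.64  0.94  0.29  1.77  1.04]
```

View pics/s13c.png

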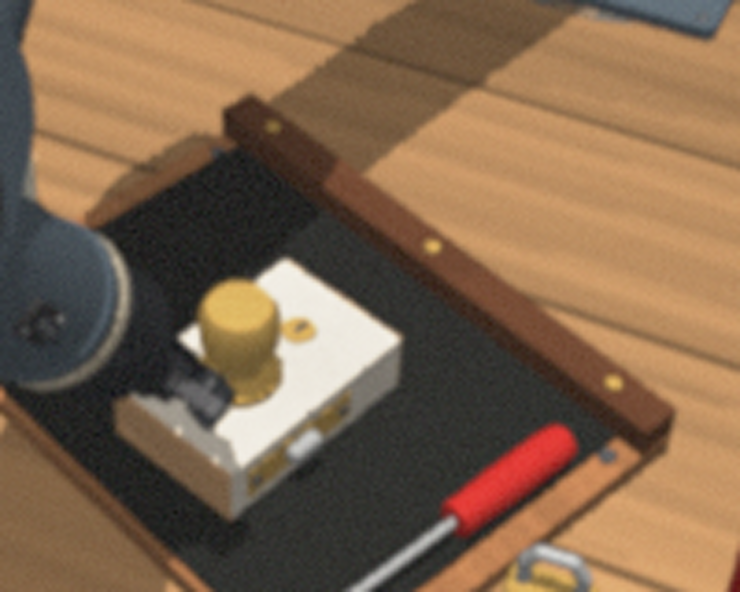

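View pics/w13c.png

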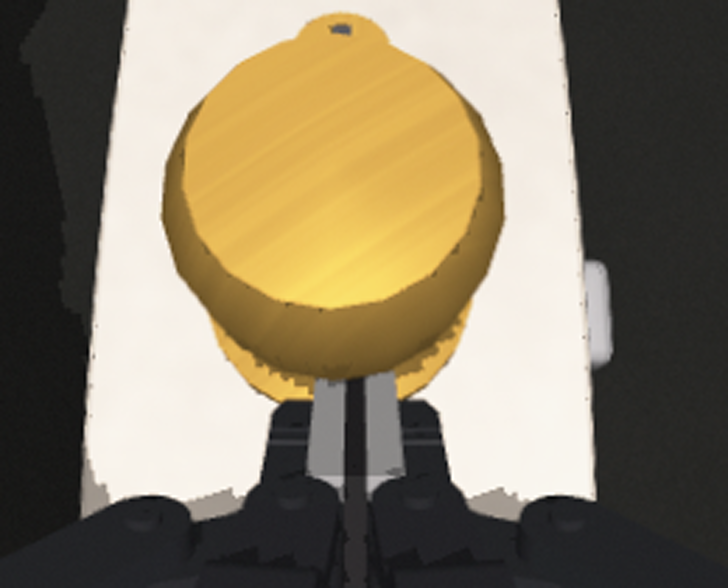

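The block lies flat: the scene view hasn't changed while the finger moved off the knob, and the force is near zero. I'll withdraw along the finger axis.

Emit:
{"method": "apply_moves", "body": {
  "steps": [0,0,0,-2,0,-15,1,0,0,0,-2,0,-50,1,0,0,0,-2,0,-90,1,0,0,0,-2,0,-130,1,0,0,0,-2,0,-130,1]
}}

```text
t: 17.25
tool_pos: [750.7, -75.4, 223.8]
eef_rot: [-0.403, -2.516, -0.132]
contact_force: [-0.4, -1.1, -1.8]
grip_width: 0.0
```

Run:
```python
from plan import *
look(14); d=save('top','t14.png')
im=d['img']; cv2.imwrite('pics/t14c.png',cv2.resize(im[130:280,195:395],None,fx=4,fy=4,interpolation=cv2.INTER_CUBIC)[:,:,::-1])
im=cv2.imread('pics/s14.png'); cv2.imwrite('pics/s14c.png',cv2.resize(im[130:290,200:400],None,fx=3.7,fy=3.7,interpolation=cv2.INTER_CUBIC))
```

```text
17.35 [752.7 -76.7 231. ] F [-0.39  0.57  1.23] [ 0.08  1.1   0.02  0.62 -0.15  1.99  1.33]
```

View pics/t14c.png

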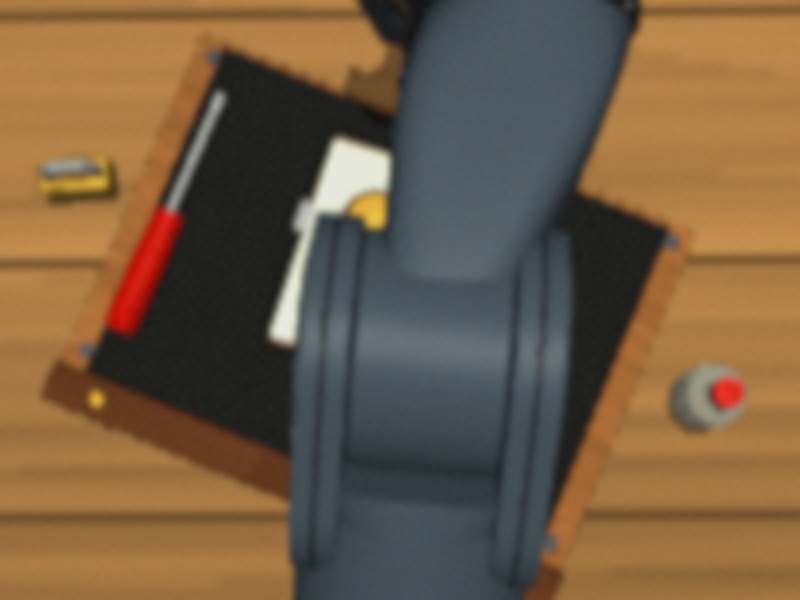

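View pics/s14c.png

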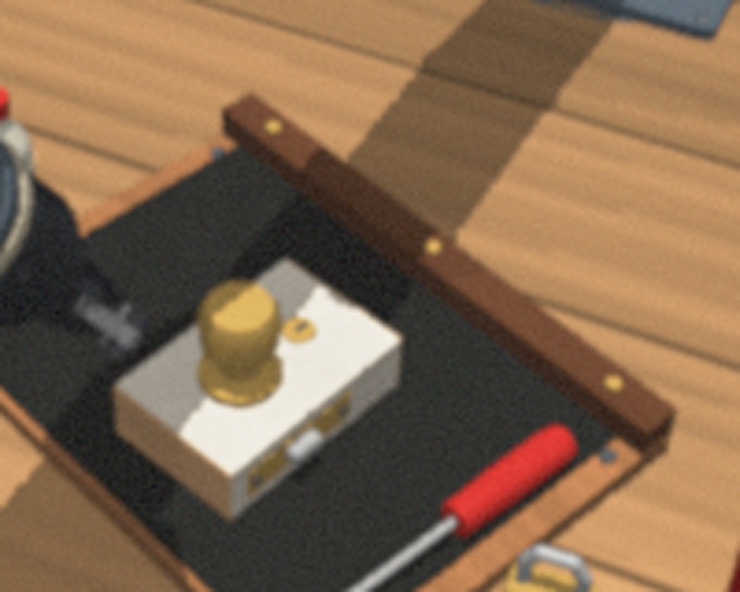

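View pics/w14.png

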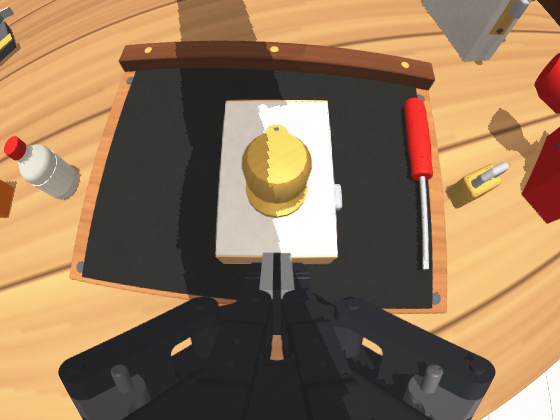

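Run:
```python
from plan import *
d=robot.get_image('scene'); W=[]
for p in [(288,258),(403,341),(232,472),(114,387)]:
    W.append(onz(d,np.array(p)/3.7+[200,130],66)[:2])
W=np.array(W); print(W.round(1)); print([np.linalg.norm(W[i]-W[i-1]).round(1) for i in range(4)])
for a,b in ((0,1),(3,2),(0,3),(1,2)):
    v=W[b]-W[a]; print(np.degrees(np.arctan2(v[1],v[0])).round(1))
S=np.radians(-22.83); n=frame(S)[0][:2]; m=frame(S)[1][:2]
print('dist to stop',(W@n-433.1).round(1),'along',(W@m).round(1))
x,y=frame(YAW); print('pred', [(x*(HX+k)+y*(HY+j))[:2].round(1) for k in (0,150) for j in (-50,50)])
```

```text
[[532.9 -51.7]
 [567.1  43. ]
 [705.6  -6.4]
 [678.2 -99.4]]
[np.float64(152.9), np.float64(100.7), np.float64(147.0), np.float64(96.9)]
70.1
73.6
-18.2
-19.6
dist to stop [ 78.1  72.9 219.7 230.5] along [159.1 259.6 267.8 171.5]
pred [array([535. , -53.1]), array([565.7,  42. ]), array([677.7, -99.2]), array([708.4,  -4.1])]
```

```bash
cat >> plan.py <<'E'
S=np.radians(-22.83)
def sp(nn,mm,z,b=-20):
    x,y=frame(S); return toolR(np.radians(b),S), x*nn+y*mm+np.array([0,0,z])
E
python3 - <<'E'
from plan import *
for z in (200,104): R_,p=sp(712,217,z); print(p.round(1),rel(R_,p))
E
```

```text
[740.4 -76.3 200. ] (array([-0.0327, -0.2438,  0.0727]), array([-6.8, -4.8, 27.8]))
[740.4 -76.3 104. ] (array([-0.0327, -0.2438,  0.0727]), array([-60.5,  -5.2, 107.5]))
```

Emit:
{"method": "apply_moves", "body": {
  "steps": [-0.033,-0.244,0.073,-6.8,-4.8,27.8,-0.18,-0.033,-0.244,0.073,-6.8,-4.8,27.8,-0.18,-0.033,-0.244,0.073,-6.8,-4.8,27.8,-0.18,-0.033,-0.244,0.073,-6.8,-4.8,27.8,-0.18,-0.033,-0.244,0.073,-6.8,-4.8,27.8,-0.18]
}}

```text
t: 17.95
tool_pos: [741.4, -75.9, 200.7]
eef_rot: [-0.552, -2.741, -0.1]
contact_force: [0.0, -0.7, 1.2]
grip_width: 50.3
```

Run:
```python
from plan import *
look(15); print(robot.sense()['grip_width'])
R_,p=sp(712,217,104); print(p.round(1),rel(R_,p))
```

```text
18.05 [741.5 -76.2 199.9] F [-0.31 -0.53 -0.01] [ 0.07  0.94  0.03  1.   -0.13  1.53  1.29]
50.335797040302154
[740.4 -76.3 104. ] (array([ 0.0007, -0.0008,  0.0005]), array([-31.9,  -0.5,  90.4]))
```

View pics/w15.png

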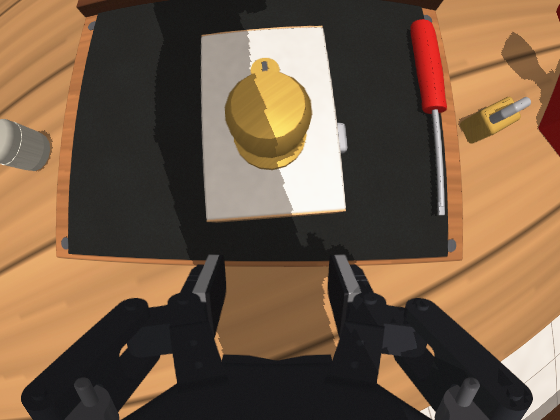

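Emit:
{"method": "apply_moves", "body": {
  "steps": [0,0,0,-16,0,45,-0.18,0,0,0,-32,0,85,-0.18,0,0,0,-32,0,90,-0.18,0,0,0,-32,0,90,-0.18]
}}

```text
t: 18.45
tool_pos: [740.6, -75.6, 103.3]
eef_rot: [-0.552, -2.739, -0.099]
contact_force: [-0.3, -0.3, 0.4]
grip_width: 50.2
```

Run:
```python
from plan import *
look(16)
im=cv2.imread('pics/s16.png'); cv2.imwrite('pics/s16c.png',cv2.resize(im[130:290,180:380],None,fx=3.7,fy=3.7,interpolation=cv2.INTER_CUBIC))
for n in (690,600,640): R_,p=sp(n,217,104); print(p.round(1),rel(R_,p))
```

```text
18.55 [742.1 -76.  106.6] F [ 0.76 -0.17  0.55] [ 0.07  1.02  0.02  1.08 -0.13  1.38  1.3 ]
[720.1 -67.7 104. ] (array([0.0016, 0.0017, 0.0009]), array([21.2, -0.9, 10.4]))
[637.2 -32.8 104. ] (array([0.0016, 0.0017, 0.0009]), array([105.8,  -0.9,  41.1]))
[674.1 -48.3 104. ] (array([0.0016, 0.0017, 0.0009]), array([68.2, -0.9, 27.4]))
```

View pics/s16c.png

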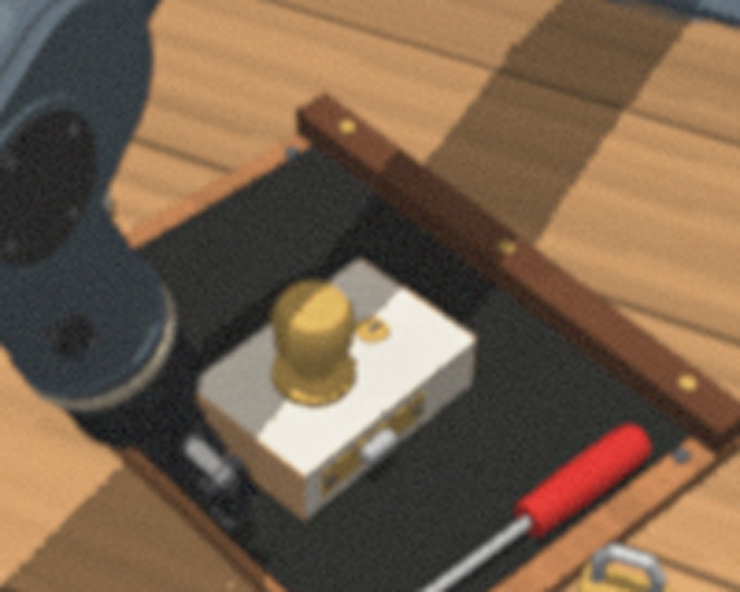

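View pics/w16.png

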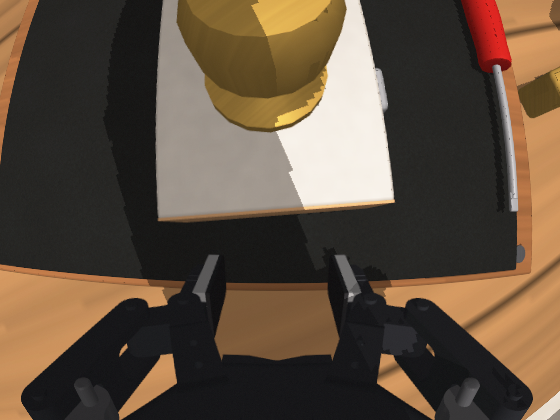

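Emit:
{"method": "apply_moves", "body": {
  "steps": [0,0,0,6.8,0,2.5,-0.18,0,0,0,10.2,0,3.8,-0.18,0,0,0,13.6,0,5,-0.18,0,0,0,17,0,6.3,-0.18,0,0,0,20.4,0,7.5,-0.18,0,0,0,23.8,0,8.8,-0.18,0,0,0,27.2,0,10,-0.18,0,0,0,30.6,0,11.3,-0.18,0,0,0,34,0,12.5,-0.18,0,0,0,37.4,0,13.8,-0.18,0,0,0,40.8,0,15,-0.18,0,0,0,40.8,0,15,-0.18]
}}

```text
t: 19.75
tool_pos: [702.4, -59.8, 107.1]
eef_rot: [-0.554, -2.747, -0.099]
contact_force: [3.0, -2.9, 2.5]
grip_width: 50.4
```

Run:
```python
from plan import *
look(17)
im=cv2.imread('pics/s17.png'); cv2.imwrite('pics/s17c.png',cv2.resize(im[130:290,180:380],None,fx=3.7,fy=3.7,interpolation=cv2.INTER_CUBIC))
print(robot.sense()['tool_pos']@frame(S)[0])
for n in (620,640): R_,p=sp(n,217,105); print(p.round(1),rel(R_,p))
```

```text
19.85 [702.5 -59.8 106.9] F [ 4.82 -2.52  4.05] [ 0.06  0.95  0.01  1.24 -0.13  1.28  1.3 ]
670.6550869437895
[655.6 -40.6 105. ] (array([0.0014, 0.0034, 0.0004]), array([47. , -0.5, 18.9]))
[674.1 -48.3 105. ] (array([0.0014, 0.0034, 0.0004]), array([28.2, -0.5, 12.1]))
```

View pics/s17c.png

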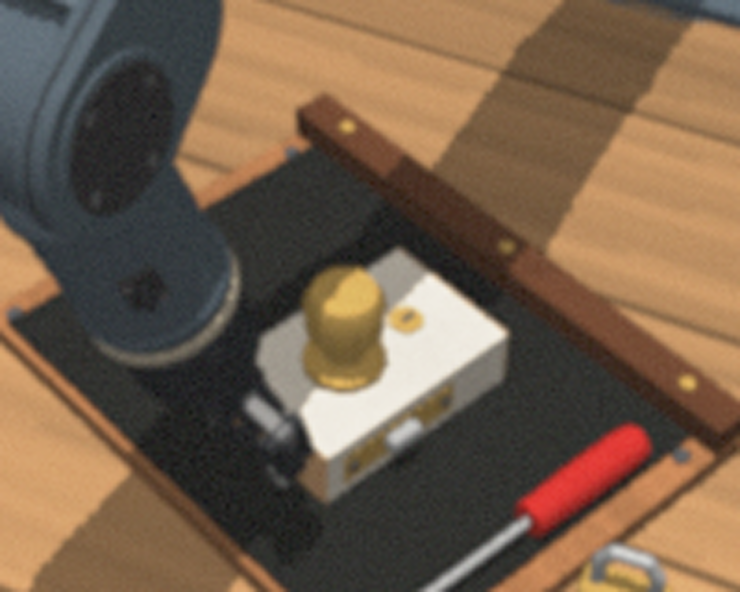

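View pics/w17.png

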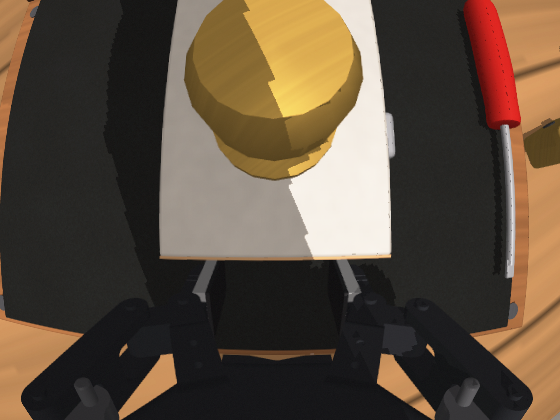

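Emit:
{"method": "apply_moves", "body": {
  "steps": [0,0,0,3,0,1.1,-0.18,0,0,0,6,0,2.2,-0.18,0,0,0,9,0,3.3,-0.18,0,0,0,12,0,4.4,-0.18,0,0,0,15,0,5.5,-0.18,0,0,0,18,0,6.6,-0.18,0,0,0,21,0,7.7,-0.18,0,0,0,24,0,8.8,-0.18,0,0,0,27,0,9.9,-0.18,0,0,0,30,0,11,-0.18,0,0,0,33,0,12.1,-0.18,0,0,0,36,0,13.2,-0.18,0,0,0,38,0,14,-0.18,0,0,0,38,0,14,-0.18]
}}

```text
t: 21.25
tool_pos: [665.3, -43.7, 106.7]
eef_rot: [-0.554, -2.747, -0.099]
contact_force: [3.9, -1.6, 2.2]
grip_width: 50.3
```

Run:
```python
from plan import *
look(18)
im=cv2.imread('pics/s18.png'); cv2.imwrite('pics/s18c.png',cv2.resize(im[130:290,180:380],None,fx=3.7,fy=3.7,interpolation=cv2.INTER_CUBIC))
print(robot.sense()['tool_pos']@frame(S)[0])
```

```text
21.35 [665.3 -43.8 106.7] F [ 5.26 -0.97  3.56] [ 0.04  0.9   0.01  1.38 -0.13  1.19  1.29]
630.2041991766101
```

View pics/s18c.png

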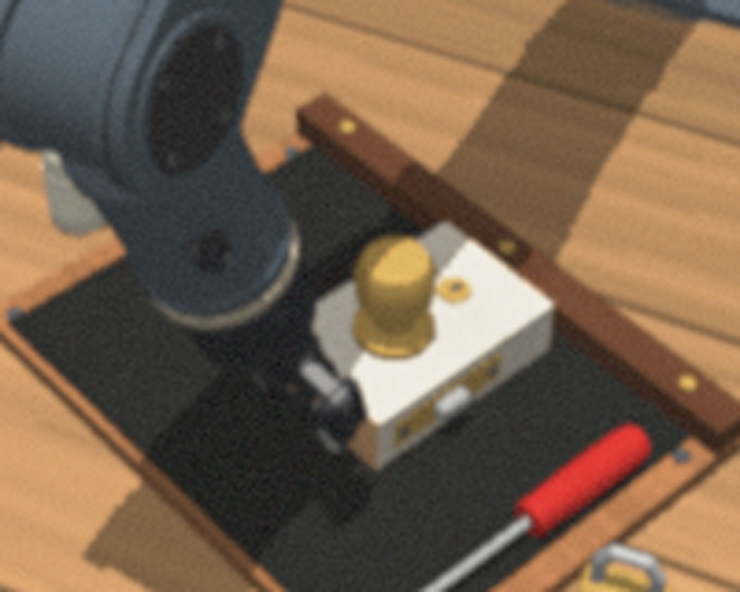

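View pics/w18.png

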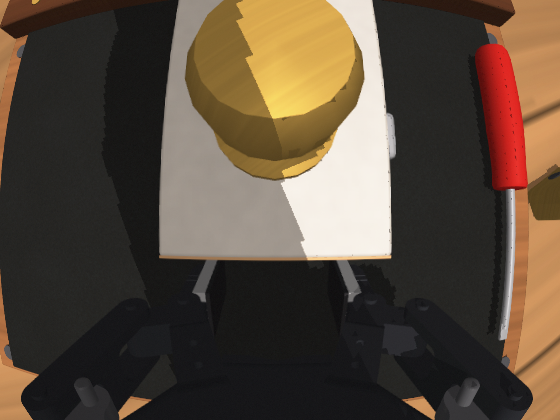

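Emit:
{"method": "apply_moves", "body": {
  "steps": [0,0,0,2,0,0.7,-0.18,0,0,0,4,0,1.4,-0.18,0,0,0,6,0,2.1,-0.18,0,0,0,8,0,2.8,-0.18,0,0,0,10,0,3.5,-0.18,0,0,0,10,0,3.5,-0.18]
}}

```text
t: 21.95
tool_pos: [655.4, -39.5, 106.7]
eef_rot: [-0.554, -2.746, -0.1]
contact_force: [3.1, -0.6, 1.3]
grip_width: 50.1
```

Emit:
{"method": "apply_moves", "body": {
  "steps": [0,0,0,1,0,0.3,-0.18,0,0,0,2,0,0.7,-0.18,0,0,0,3,0,1,-0.18,0,0,0,3,0,1,-0.18]
}}

```text
t: 22.35
tool_pos: [652.6, -38.3, 106.7]
eef_rot: [-0.554, -2.746, -0.1]
contact_force: [3.5, -1.4, 1.9]
grip_width: 50.8
```

Run:
```python
from plan import *
look(19)
im=cv2.imread('pics/s19.png'); cv2.imwrite('pics/s19c.png',cv2.resize(im[130:290,180:380],None,fx=3.7,fy=3.7,interpolation=cv2.INTER_CUBIC))
print(robot.sense()['tool_pos']@frame(S)[0])
```

```text
22.45 [652.6 -38.3 106.7] F [ 4.08 -1.13  2.1 ] [ 0.04  0.88  0.01  1.42 -0.14  1.17  1.29]
616.2913988406956
```

View pics/s19c.png

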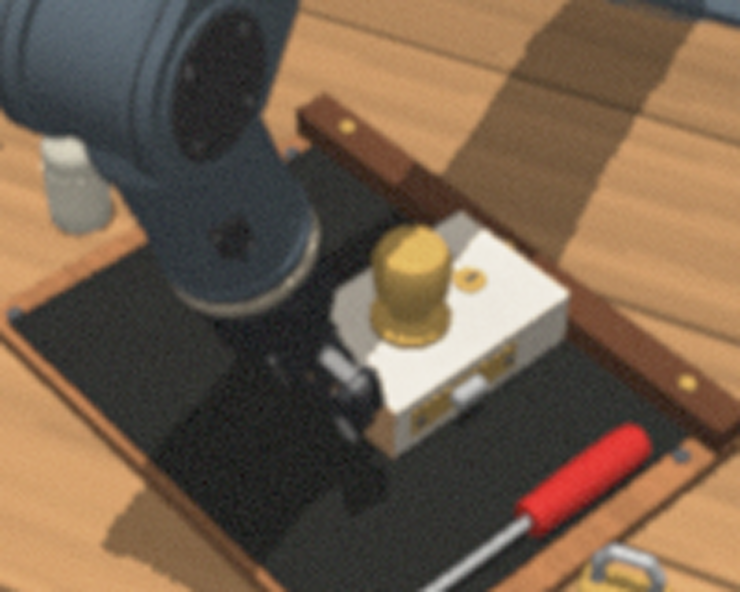

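View pics/w19.png

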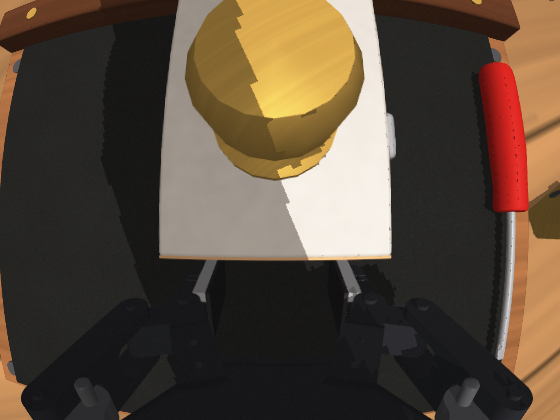

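Almost there, with force still at the sliding level. I'll use small steps until the force rises.

Emit:
{"method": "apply_moves", "body": {
  "steps": [0,0,0,1,0,0.3,-0.18,0,0,0,2,0,0.7,-0.18,0,0,0,2,0,0.7,-0.18]
}}

```text
t: 22.75
tool_pos: [650.6, -37.5, 106.7]
eef_rot: [-0.554, -2.746, -0.1]
contact_force: [4.4, -1.2, 1.5]
grip_width: 50.6
```

Emit:
{"method": "apply_moves", "body": {
  "steps": [0,0,0,1,0,0.3,-0.18,0,0,0,2,0,0.7,-0.18,0,0,0,2,0,0.7,-0.18]
}}

```text
t: 23.05
tool_pos: [650.1, -37.4, 106.9]
eef_rot: [-0.555, -2.75, -0.099]
contact_force: [10.3, -2.6, 0.2]
grip_width: 50.4
```

Emit:
{"method": "apply_moves", "body": {
  "steps": [0,0,0,2,0,0.7,-0.18,0,0,0,4,0,1.4,-0.18,0,0,0,4,0,1.4,-0.18]
}}

```text
t: 23.35
tool_pos: [649.5, -37.2, 107.5]
eef_rot: [-0.558, -2.758, -0.099]
contact_force: [14.0, -5.8, -0.7]
grip_width: 50.5
```

Run:
```python
from plan import *
look(20)
im=cv2.imread('pics/s20.png'); cv2.imwrite('pics/s20c.png',cv2.resize(im[150:270,260:380],None,fx=5,fy=5,interpolation=cv2.INTER_CUBIC))
s=robot.sense();print(s['tool_pos']@frame(S)[0],s['moment'])
```

```text
23.45 [649.4 -37.2 107.4] F [15.62 -5.04 -1.44] [ 0.03  0.87  0.01  1.44 -0.14  1.14  1.29]
612.9938410063124 [-1.31895629 -3.47008532  0.01912499]
```

View pics/s20c.png

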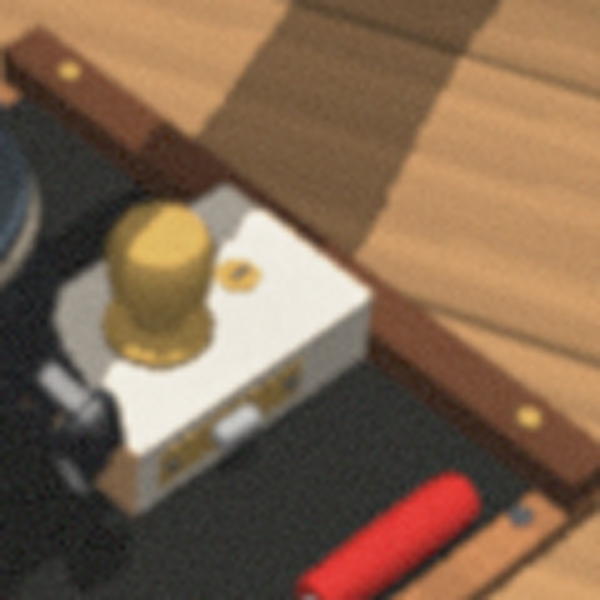

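View pics/w20.png

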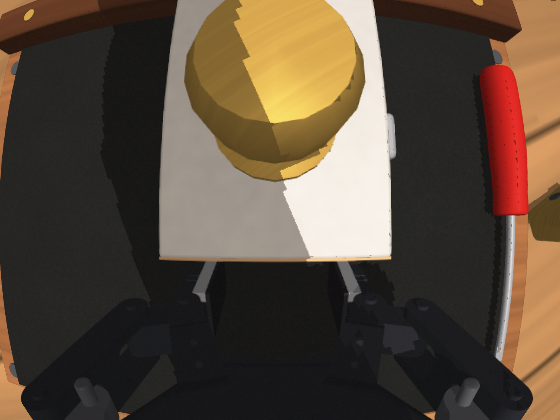

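The block is pressed home: the force rose to about 16 N with no further travel. I'll back off, lift clear, and check.

Emit:
{"method": "apply_moves", "body": {
  "steps": [0,0,0,-3,0,-1,-0.18,0,0,0,-10,0,-4,-0.18,0,0,0,-30,0,-11,-0.18,0,0,0,-50,0,-18,-0.18,0,0,0,-35,0,-65,-0.18,0,0,0,-20,0,-110,-0.18,0,0,0,-5,0,-150,-0.18,0,0,0,-5,30,-150,-0.18,0,0,0,-5,75,-150,-0.18,0,0,0,-5,120,-150,-0.18,0,0,0,-5,165,-150,-0.18,0,0,0,-5,210,-150,-0.18,0,0,0,-5,210,-150,-0.18,0,0,0,-5,210,-150,-0.18]
}}

```text
t: 24.85
tool_pos: [779.8, 136.8, 246.6]
eef_rot: [-0.554, -2.755, -0.097]
contact_force: [-0.7, -0.8, 0.5]
grip_width: 50.5
```

Run:
```python
from plan import *
look(21); d=save('top','t21.png')
im=d['img']; cv2.imwrite('pics/t21c.png',cv2.resize(im[130:290,195:395],None,fx=3.7,fy=3.7,interpolation=cv2.INTER_CUBIC)[:,:,::-1])
im=cv2.imread('pics/s21.png'); cv2.imwrite('pics/s21c.png',cv2.resize(im[130:290,180:380],None,fx=3.7,fy=3.7,interpolation=cv2.INTER_CUBIC))
```

```text
24.95 [780.2 133.7 247.7] F [-0.25 -0.69  0.32] [-0.17  0.98  0.01  0.78 -0.19  1.66  1.02]
```

View pics/t21c.png

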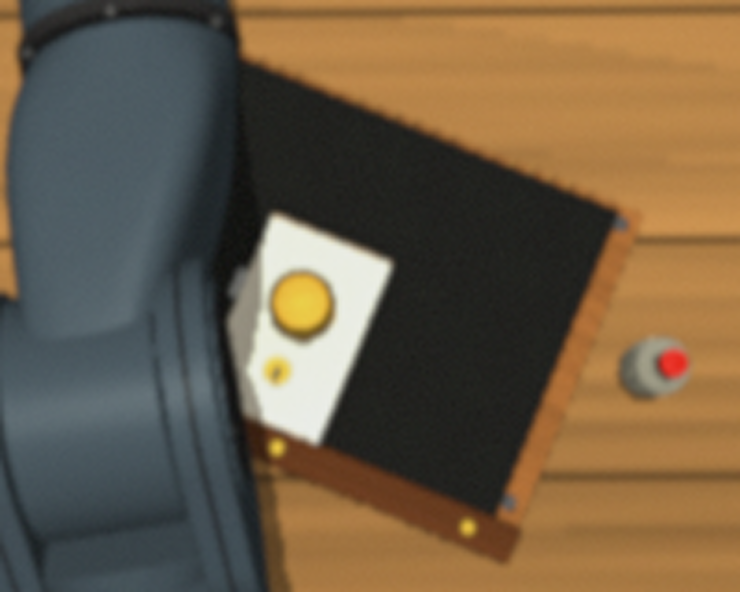

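View pics/s21c.png

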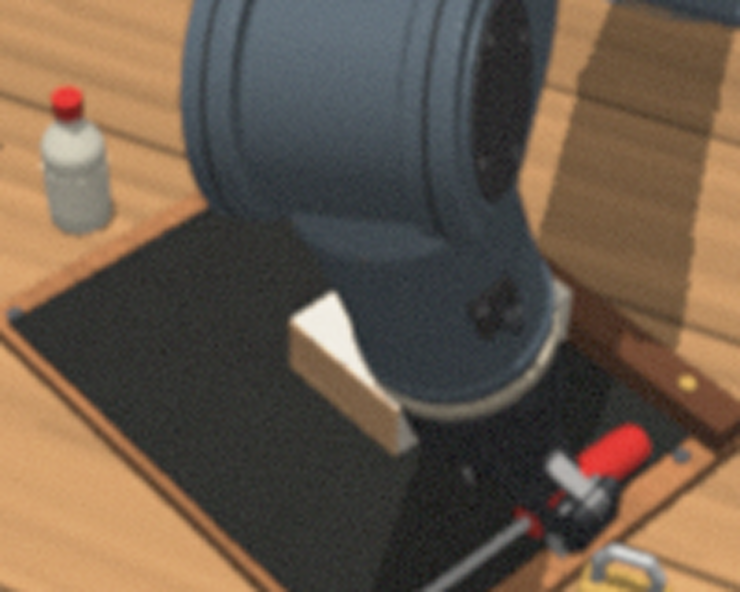

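Run:
```python
from plan import *
d=robot.get_image('top'); x,y=frame(S)
for p in [(320,444),(262,422),(272,212),(393,260)]:
    w=onz(d,np.array(p)/3.7+[195,130],66); print(w.round(1),'n',(w@x-433.1).round(1),'m',(w@y).round(1))
w=onz(d,np.array((301,303))/3.7+[195,130],130); print('knob end',w.round(1),w@x-433.1,w@y)
```

```text
[462.4 -15.7  66. ] n -0.9 m 165.0
[479.3  28.6  66. ] n -2.5 m 212.4
[641.3  20.8  66. ] n 149.9 m 268.0
[603.4 -72.5  66. ] n 151.1 m 167.2
knob end [565.2  -3.2 130. ] 89.06861582152749 216.3287430071909
```

Run:
```python
from h import *
print(robot.sense()['contact_force'],robot.job_done())
```

```text
the job is handed in; nothing more can be done
[-0.38274493 -0.82439537  0.80051431] None
```

The door sample is on its back with the knob pointing up and its bottom end against the stop. I handed the job in at about 25 s of the 61 s allowed.

- **Tipping:** With the fingers shut, I pushed from the notch between the knob's rose and head. After the balance point the fingertip held the head from behind and eased the block down. It lurched about 1.5–2° when the load changed sides near 25°. In the last 5° the contact force faded to zero with no sign of a drop.
- **Sliding:** I pushed the top end with two fingertips, unsqueezed, until the block met the stop. The force rose to about 16 N with no further travel, and then I backed off.

**Last checks, from the top view:**

| Measurement | Reading | Expected |
|---|---|---|
| Bottom end from the stop face | −1 to −2.5 mm | 0 mm |
| Top end from the stop face | 150–151 mm | 150 mm |
| Skew to the stop | under about 1° | 0° |
| Knob end from the stop | 89 mm | 92 mm |
| Knob end off the block's centreline | about 1 mm | 0 mm |

The negative readings at the bottom end and the knob's 3 mm disagreement are about the size of calibration and pixel error. The arm hid one bottom corner in the top view and most of the block in the scene view, so those checks are partial.

Nothing touched the padlock, oil bottle or screwdriver as far as the pictures show, and the robot was touching nothing at hand-in. One joint, the sixth, sat at its 1.99 rad limit during one withdrawal move; I saw no sign that it went past.

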